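# Put a tip box back and latch the dry cabinet

### The arm

A 6-joint arm with a two-finger parallel gripper is mounted at the origin on the work surface. World frame = base frame: x ahead of the robot, y to its left, z up, the work surface at z = 0. Lengths are in m, angles in rad, forces in N, time in s.
With the tool pointing down it reaches from about 0.225 to 0.875 m from the base axis. Payload 3.4 kg.
Tool frame: the origin (TCP) lies between the finger pads; the fingertips stand 19 mm ahead of it and the grasp point (between the pads) is the TCP (manip.tip_reach is the distance from the TCP to the fingertips, in m); z points along the fingers, x is the direction in which the jaws open and shut, and the axes are right-handed (so a half turn about z gives the same grasp; the last joint's range is limited). The gripper opens to 85 mm and grips with 20 to 120 N. Pads are 22 mm wide; open, the fingers measure 114 mm over their backs; the gripper's body (76 mm by 85 mm) begins 54 mm behind the grasp point. The pads swing forward as they close: fully open they stand 13 mm farther back than shut.
Start: joints at [-1.257, 0.276, 1.505, -0, 1.361, -0.121], TCP at [0.242, -0.522, 0.211] pointing down, gripper open.
Joint ranges: [-2.89, 2.89], [-0.75, 2.08], [0.22, 2.7], [-1.18, 4.32], [0.11, 2.71], [-2.7, 2.7]. Speed limits (rad/s): [2.57, 2.57, 3.14, 3.14, 3.14, 3.14].

### API

Orientations are given as a unit quaternion [w, x, y, z].
In Python, from rig import manip gives the robot as it stands.
- The arm moves only by the tool send_rows, never from a script. Its arguments are lists of equal length, an entry for each row: "delta_pos": the shift along the tool's x, y, z normalised to -1 to 1, where 1 is 40 cm, a list of three; "angular": the turn, a rotation vector about the tool's x, y, z normalised to -1 to 1, where 1 is 0.08 rad, a list of three. A call has 1 to 5 rows; each row shifts and turns the commanded pose from where the row before left it, along the tool's axes as they then stand; what a row does not reach is not made up. A row lasts 1/12 s, in which the tool goes at most 41.7 mm and 7.16 degrees, less where a joint would pass 70% of its speed; a pose out of reach is approached as far as the arm can. A call with a number of a shift or a turn outside -1 to 1 is refused whole. A call with a gripper value outside its range is refused whole. "hand" is the finger opening in mm, from 0 to 85.4, set as the call begins (left out, the last holds). The fingers move at their own pace and stop on an object; "squeeze" is the grip in N (left out, the last holds). Time passes only in rows, so rows that do not move let the fingers close. It gives the time, the measured TCP pose, the force and the opening at its end, in the units of the state.
- manip.get_state(): the state, without advancing time (a new reading comes with each control period).
- manip.get_image(name): name is "scene" or "top"; returns the picture (420x560x3 uint8, blue, green, red); there is no depth.
- manip.calibration(name): a dict with "fx", "fy", "cx", "cy" (pixels), "camera_from_world" (4x4, takes a point from world to camera coordinates). Camera axes: x right, y up, looking along -z (the intrinsics and any distortion apply to the point x, -y, -z); pixel columns grow to the right and rows downward; lengths in m; the calibration is good to about 2 mm. A picture is of the moment at which its call begins. calibration takes no time and is no camera call.
- manip.sign_off(): hands the job in, once; it reports no verdict.
The state is a dict: "clock": time; "qpos": joint angles; "qd": joint speeds; "effort": joint torques, N m; "position": TCP position; "ee_rot": TCP orientation; "contact_force": force on the tool from outside, world axes, zero at the start; "moment": the same for the moment, N m; "width": finger opening in m.
Only numpy, scipy, OpenCV 4.12 (cv2) and the standard library are available. Lean on these libraries where they do the work, as an engineer would, in place of code of your own. Each camera call takes 0.05 s, during which the arm holds its last target.

### The job

A pipette-tip box has been left sticking out of the upper compartment of the clear dry cabinet. Push the box fully home against the white cassette at the back, then swing the upper door shut and press on its latch case until the sprung tongue snaps behind the keeper and holds the door shut by itself. Close it gently, without slamming it or pressing on it with more than 16 N, and leave everything else on the bench and in the cabinet where it is.

Things in the scene. Friction and masses are not known exactly. Their poses are not given: they have to be found in the camera images.
- cabinet: Clear acrylic dry cabinet with aluminium trims, two compartments one above the other, fixed to the bench: 180 deep (x) x 190 wide (y) x 218 mm tall (walls 6). Origin: centre of its underside, on the bench. Its x runs front to back (front face, towards the robot, at x = -90 mm), y to the left, z up. Upper compartment: floor at z = 122, ceiling at 212, inner width 178 mm. The lower door stays shut.
- box_home (a point): Point fixed in the cabinet where the tip box's centre is when fully home, touching the white perforated desiccant cassette (48 mm tall) across the back: cabinet x = -30, y = -25, z = 159.5 mm. The box's front face is then 1 mm in front of the cabinet's front, where it still clears the shut door. Axes as the cabinet's. A lane between two 6 mm high floor runners, 3 mm play each side, guides the box along x.
- tip_box_center (a point): Centre (half-way up) of the loose pipette-tip box, white tub with clear lid, 122 mm (its x, front to back) x 85 mm (y) x 75 mm tall, about 0.22 kg. It stands on the floor of the upper compartment (bottom at z = 122 mm) and sticks out 27 to 45 mm beyond the cabinet's front; push its front face along the cabinet's +x.
- door (a joint): Angle (rad) of the upper door, hinged on the left: 0 = shut, positive = open towards the robot, starts 0.7 to 1.05. Clear panel 8 mm thick, 196 mm wide, z = 116 to 216 mm. Swings freely, stays where left. From about 0.052 a gasket pushes it back (1 N + 0.15 N/mm): unlatched it springs open. Latched it reads -0.037 to 0.037, as the keeper is set. Keep it under 16 N and 1.5 rad/s.
- latch_pad (a point): Centre of the front face of the black rubber thumb pad on the grey latch case, beside the upper door's free edge: the place to push. Pad 30 mm wide, 18 mm tall (z = 179 to 197 mm), 4 mm proud of the case (44 x 36 mm, z = 172 to 208). This point: z = 188, 174 mm from the hinge axis along the door, 30 mm in front of the panel's middle plane. Axes are the door's: x = way to push, y towards the hinge.
- door_hinge (a point): Point on the upper door's vertical hinge axis, half-way up the door (z = 166 mm); in the cabinet's frame x = -107, y = +93 mm. Axes are the door's, as for the latch pad.
- tongue (a joint): Travel (m) of the door's sprung latch tongue, which stands 9 mm out of the free edge: 0 = out, 0.010 = in. The keeper's lip pushes it in about 6 mm (push at the pad rising to 6-9 N), then it snaps out to 0 behind the lip and the push drops; right after it a stiff buffer (20 N/mm) stops the door. The keeper is slotted: its setting, and so the latching depth, varies 7 mm either way, unmeasured.
- keeper_place (a point): Nominal place of the steel keeper bracket on the cabinet's right-hand wall, at the middle of its lip: cabinet x = -129, y = -110, z = 190 mm. It reaches from the wall (y = -95) out to y = -119 mm and forward round the door's free edge, 36 mm tall. Fixed in the cabinet: it does not follow the keeper's actual setting. Axes as the cabinet's.
- amber_bottle: Bystander: amber glass reagent bottle, 60 mm across, 115 mm tall, on the bench to the right of the cabinet. Origin: centre of its underside.
- dropper_bottle: Bystander: small white plastic bottle, 36 mm across, 65 mm tall, on the bench in front of the cabinet's right corner. Origin: centre of its underside.
- short_vial: Bystander: short glass vial with black cap, 28 mm across, 48 mm tall, on the bench in front of the lower door. Origin: centre of its underside.
- beaker: Bystander: glass beaker, 68 mm across, 85 mm tall, on the bench to the left of the cabinet. Origin: centre of its underside.
- desiccant_jar: Bystander: clear jar with white cap, 42 mm across, 58 mm tall, in the upper compartment, to the left of the tip box. Origin: centre of its underside.
- tube_rack: Bystander: white rack of capped tubes, 50 x 110 x 70 mm, on the bench in front and to the left of the cabinet. Origin: centre of its underside.
- bench_timer: Bystander: white bench timer lying flat, 62 x 66 x 16 mm, in front and to the right of the cabinet. Origin: centre of its underside.
Not all that is in view belongs to the job. Leave any turquoise look-alike of the part that bears tip_box_center alone.

How it is judged:
By the outcome, as a careful person would: the job done as asked, in the order asked, and still so for the second after the job is handed in, with the robot touching nothing.
It also fails if it takes over 64 s, if anything falls off the work surface, if the arm or the gripper's body presses on something with over 40 N, if the wrist force passes 120 N, or if a joint passes its speed limit or range.

## Working session

There is one attempt and no reset: what is moved stays moved. The work goes in short steps, Python scripts to look and compute and a tool call to move; the robot and the scene stay as the last step left them, time stands still between calls to the robot, and variables do not carry over. Pictures are saved under pics/ and viewed, and the job is handed in when it is done.

Besides the shell and the picture viewer there is one more tool, called as name(argument=value, ...), one argument or row to a line, values as JSON. send_rows: Moves the arm, as the interface text tells. Scaled input: -1 to 1 covers 40 cm each way for a shift and 0.08 rad each way for a turn. Its arguments: {"type":"object","properties":{"delta_pos":{"type":"array","items":{"type":"array","items":{"type":"number"}}},"angular":{"type":"array","items":{"type":"array","items":{"type":"number"}}},"hand":{"type":"number"},"squeeze":{"type":"number"}},"required":["delta_pos","angular"]}

```bash
ls; mkdir -p pics
python3 - <<'E'
from rig import manip
import cv2
s=manip.get_state();print(s)
for n in("scene","top"):
    im=manip.get_image(n);cv2.imwrite(f"pics/{n}0.png",im)
    c=manip.calibration(n);print(n,c)
E
```

```text
pics
{'clock': 0.0, 'qpos': array([-1.25698471e+00,  2.76623645e-01,  1.50608764e+00,  3.50718554e-05,
        1.36071226e+00, -1.21001779e-01]), 'qd': array([-0.00039018, -0.00128887,  0.00208594,  0.00107591,  0.00055749,
        0.00096634]), 'effort': array([-1.62741389e-04, -4.16772079e+01, -2.45806646e+01,  2.68786346e-05,
        1.11362411e-02, -1.69828337e-05]), 'position': array([ 0.24205128, -0.52097297,  0.21034154]), 'ee_rot': array([-5.95238263e-04,  8.42980818e-01, -5.37942843e-01, -6.95717032e-04]), 'contact_force': array([ 0.26841009,  0.45882919, -0.09276431]), 'moment': array([-0.01279457, -0.04307234, -0.02072634]), 'width': 0.08530015586107585}
scene {'fx': 457.7035937522017, 'fy': 457.7035937522017, 'cx': 287.26272903831284, 'cy': 212.09700234505132, 'camera_from_world': array([[ 0.98873804,  0.1490223 , -0.0137637 , -0.5151677 ],
       [-0.1241689 ,  0.86821045,  0.48040889,  0.03318999],
       [ 0.08354142, -0.47328952,  0.87693664, -1.3935045 ],
       [ 0.        ,  0.        ,  0.        ,  1.        ]])}
top {'fx': 380.4479207686641, 'fy': 380.4479207686641, 'cx': 278.3348053720315, 'cy': 207.06731997501183, 'camera_from_world': array([[ 0.02219429, -0.99974389,  0.00442375, -0.06690489],
       [ 0.99692616,  0.02246385,  0.07505739, -0.52900158],
       [-0.07513754,  0.00274431,  0.9971694 , -1.06475556],
       [ 0.        ,  0.        ,  0.        ,  1.        ]])}
```

Run:
```python
import cv2
for n in("scene","top"):
    im=cv2.imread(f"pics/{n}0.png"); cv2.imwrite(f"pics/{n}0b.png",cv2.resize(im,(800,600),interpolation=cv2.INTER_CUBIC))
```

```text
(no output)
```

View pics/scene0b.png

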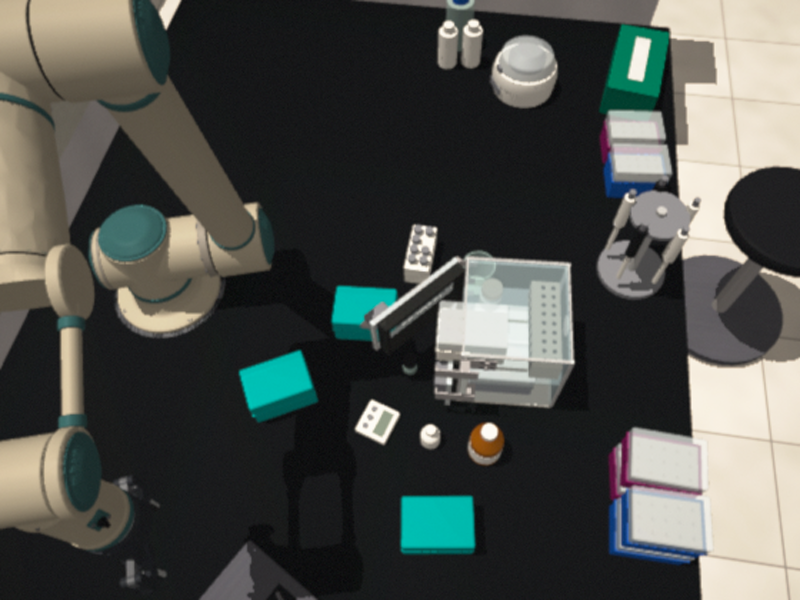

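View pics/top0b.png

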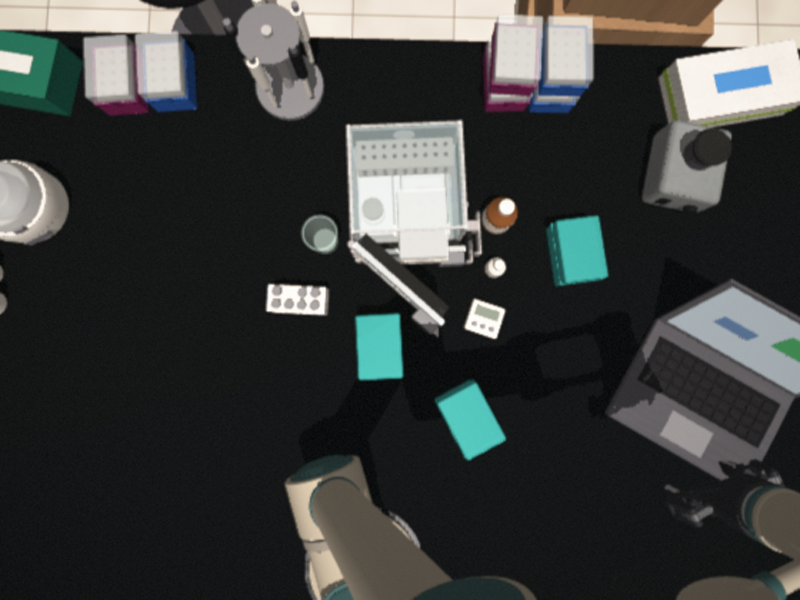

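The scene picture shows the cabinet at about (505,330) of 800x600. The top door stands open with its latch case at (380,320). The white tip box at (475,328) sticks out, and there are three turquoise look-alikes on the bench to leave alone. Next I'll enlarge.

Run:
```python
import cv2
im=cv2.imread("pics/scene0.png")[165:300,240:420]; cv2.imwrite("pics/sc.png",cv2.resize(im,None,fx=4.4,fy=4.4,interpolation=cv2.INTER_CUBIC))
im=cv2.imread("pics/top0.png")[75:240,205:385]; cv2.imwrite("pics/tc.png",cv2.resize(im,None,fx=3.6,fy=3.6,interpolation=cv2.INTER_CUBIC))
```

```text
(no output)
```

View pics/sc.png

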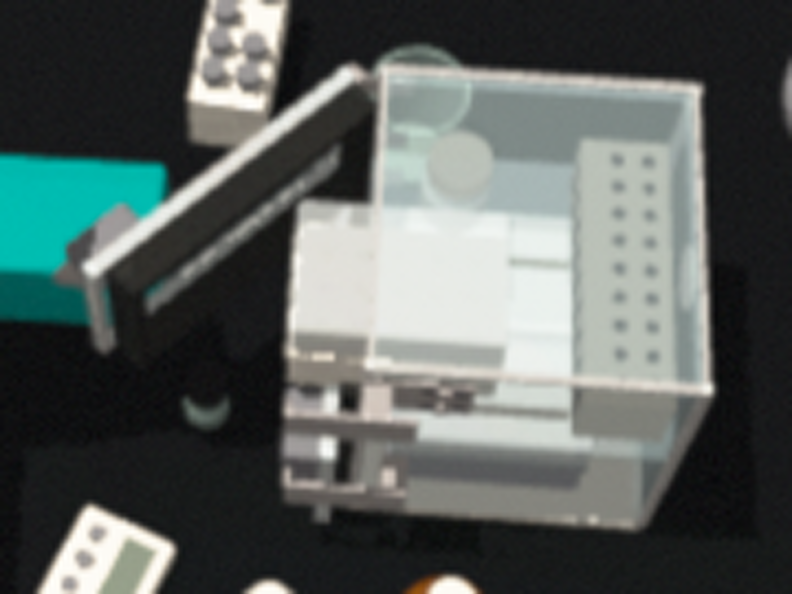

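View pics/tc.png

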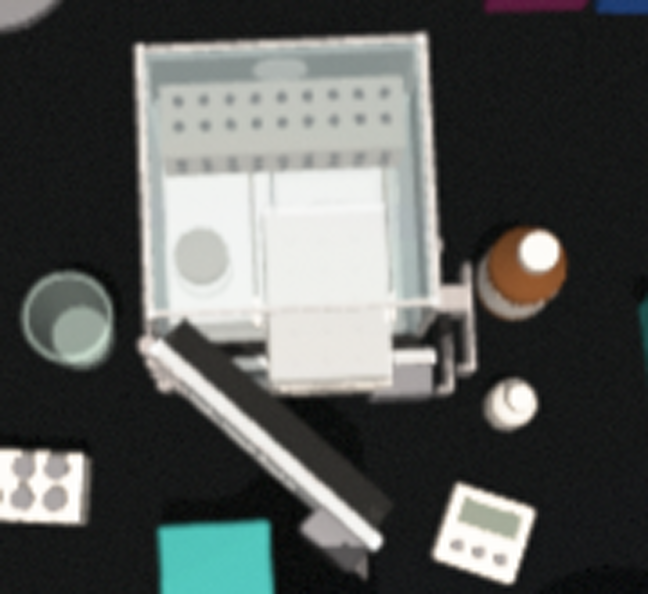

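```bash
cat > h.py <<'E'
import numpy as np
from rig import manip
from scipy.optimize import least_squares
C={n:manip.calibration(n) for n in("scene","top")}
def proj(n,p):
    c=C[n];p=np.atleast_2d(p);q=(c["camera_from_world"]@np.c_[p,np.ones(len(p))].T).T
    return np.c_[c["cx"]+c["fx"]*q[:,0]/-q[:,2],c["cy"]-c["fy"]*q[:,1]/-q[:,2]]
def back(n,uv,z):
    c=C[n];T=c["camera_from_world"];R=T[:3,:3];o=-R.T@T[:3,3]
    d=R.T@np.array([(uv[0]-c["cx"])/c["fx"],-(uv[1]-c["cy"])/c["fy"],-1]);return o+d*(z-o[2])/d[2]
def sc(u,v):return (240+u/4.4-.39,165+v/4.4-.39)
def tc(u,v):return (205+u/3.6-.36,75+v/3.6-.36)
E
python3 - <<'E'
from h import *
loc=np.array([[-90,95],[90,95],[90,-95],[-90,-95]])/1e3
S=[sc(*p) for p in[(380,70),(700,88),(710,388),(372,366)]]
T=[tc(*p) for p in[(147,318),(138,45),(428,36),(437,305)]]
def W(p,l,z):
    c,s=np.cos(p[2]),np.sin(p[2]);l=np.atleast_2d(l)
    return np.c_[p[0]+c*l[:,0]-s*l[:,1],p[1]+s*l[:,0]+c*l[:,1],np.full(len(l),z)]
f=lambda p:np.r_[(proj("scene",W(p,loc,.218))-S).ravel(),(proj("top",W(p,loc,.218))-T).ravel()]
r=least_squares(f,[.65,-.1,0]);print(r.x,np.round(r.fun,1))
p=r.x
def tocab(w):
    d=np.array(w[:2])-p[:2];c,s=np.cos(p[2]),np.sin(p[2]);return np.array([c*d[0]+s*d[1],-s*d[0]+c*d[1]])*1e3
for n,g,uv,z,l in[("top",tc,(270,384),.197,"boxFL"),("top",tc,(392,380),.197,"boxFR"),("top",tc,(265,206),.197,"BL"),("top",tc,(385,204),.197,"BR"),
 ("scene",sc,(298,205),.197,"boxFL"),("scene",sc,(288,348),.197,"boxFR"),
 ("top",tc,(380,548),.216,"door free"),("top",tc,(150,343),.216,"door hinge"),("scene",sc,(92,270),.216,"free"),("scene",sc,(352,68),.216,"hinge"),
 ("top",tc,(365,575),.19,"case tip"),("scene",sc,(60,275),.19,"case"),("top",tc,(460,290),.2,"keeper"),("top",tc,(470,370),.2,"k")]:
    w=back(n,g(*uv),z);print(n,l,np.round(w,4),np.round(tocab(w),1))
E
```

```text
[ 0.71649886 -0.06454363  0.06512809] [ 0.3 -0.7 -0.9 -0.3 -0.6  0.8 -1.4  0.2  0.3 -1.2  0.   0.1 -1.  -0.6
  0.4 -1. ]
top boxFL [ 0.579  -0.0563  0.197 ] [-136.7   17.1]
top boxFR [ 0.5836 -0.1375  0.197 ] [-137.4  -64.2]
top BL [ 0.6996 -0.0503  0.197 ] [-16.   15.3]
top BR [ 0.7028 -0.131   0.197 ] [-18.  -65.4]
scene boxFL [ 0.5837 -0.0612  0.197 ] [-132.3   12. ]
scene boxFR [ 0.5897 -0.1504  0.197 ] [-132.1  -77.4]
top door free [ 0.4711 -0.1297  0.216 ] [-249.1  -49. ]
top door hinge [0.6015 0.0227 0.216 ] [-109.1   94.6]
scene free [ 0.4781 -0.1279  0.216 ] [-242.   -47.7]
scene hinge [0.6039 0.0225 0.216 ] [-106.7   94.2]
top case tip [ 0.4536 -0.1222  0.19  ] [-266.1  -40.5]
scene case [ 0.4568 -0.1208  0.19  ] [-262.8  -39.2]
top keeper [ 0.6447 -0.1817  0.2   ] [ -79.3 -112.3]
top k [ 0.591 -0.189  0.2  ] [-133.3 -116. ]
```

```bash
cat >> h.py <<'E'
from scipy.spatial.transform import Rotation as Ro
P=np.array([0.71649886,-0.06454363,0.06512809])
def cab(x,y,z): 
    c,s=np.cos(P[2]),np.sin(P[2]);x/=1e3;y/=1e3
    return np.array([P[0]+c*x-s*y,P[1]+s*x+c*y,z/1e3])
def tocab(w):
    d=np.array(w[:2])-P[:2];c,s=np.cos(P[2]),np.sin(P[2]);return np.round(np.array([c*d[0]+s*d[1],-s*d[0]+c*d[1],w[2]])*1e3,1)
def st():
    s=manip.get_state();q=s["ee_rot"];R=Ro.from_quat([q[1],q[2],q[3],q[0]])
    return s,R
def goal(p):
    s,R=st();return np.round(R.inv().apply(p-s["position"])/0.4,4)
E
python3 - <<'E'
from h import *
print(manip.tip_reach)
s,R=st();print(np.round(R.as_matrix(),3),tocab(s["position"]))
w=cab(-166,-28,275);print(w,goal(w))
Rt=np.array([[0,-1,0],[-1,0,0],[0,0,-1]]);Rt=Ro.from_euler("z",P[2])*Ro.from_matrix(Rt)
print((R.inv()*Rt).as_rotvec()/.08)
E
```

```text
0.019
[[ 0.421 -0.907 -0.001]
 [-0.907 -0.421  0.002]
 [-0.002 -0.    -1.   ]] [-503.2 -424.7  210.4]
[ 0.55267309 -0.10328789  0.275     ] [-0.6203 -1.1443 -0.1602]
[1.61391296e-03 1.99781396e-02 4.62104624e+00]
```

send_rows(
  delta_pos=[
    [0,0,-0.032],
    [0,0,-0.032],
    [0,0,-0.032],
    [0,0,-0.032],
    [0,0,-0.032],
  ],
  angular=[
    [0,0.004,0.924],
    [0,0.004,0.924],
    [0,0.004,0.924],
    [0,0.004,0.924],
    [0,0.004,0.924],
  ],
  hand=0,
)

```text
clock: 0.52
position: [0.2421, -0.5211, 0.2753]
ee_rot: [0.0, 0.729, -0.685, 0.0]
contact_force: [0.4, -0.2, -0.3]
width: 0.0255
```

Run:
```python
from h import *
s,R=st();print(np.round(R.as_matrix(),3),tocab(s["position"]),s["width"])
print(goal(cab(-166,-28,275)))
```

```text
[[ 0.061 -0.998  0.   ]
 [-0.998 -0.061 -0.   ]
 [ 0.     0.    -1.   ]] [-503.1 -424.8  275.3] 0.025456127651913737
[-9.949e-01 -8.393e-01  2.000e-04]
```

send_rows(
  delta_pos=[
    [-0.066,-0.056,0],
    [-0.066,-0.056,0],
    [-0.066,-0.056,0],
    [-0.066,-0.056,0],
    [-0.066,-0.056,0],
  ],
  angular=[
    [0,0,0],
    [0,0,0],
    [0,0,0],
    [0,0,0],
    [0,0,0],
  ],
)

```text
clock: 0.93
position: [0.3458, -0.3809, 0.2746]
ee_rot: [0.0, 0.73, -0.684, 0.0]
contact_force: [1.1, -0.3, 0.4]
width: 0.0002
```

send_rows(
  delta_pos=[
    [-0.066,-0.056,0],
    [-0.066,-0.056,0],
    [-0.066,-0.056,0],
    [-0.066,-0.056,0],
    [-0.066,-0.056,0],
  ],
  angular=[
    [0,0,0],
    [0,0,0],
    [0,0,0],
    [0,0,0],
    [0,0,0],
  ],
)

```text
clock: 1.35
position: [0.449, -0.2418, 0.2745]
ee_rot: [0.001, 0.73, -0.684, 0.0]
contact_force: [0.1, 0.2, -0.1]
width: 0.0002
```

send_rows(
  delta_pos=[
    [-0.066,-0.056,0],
    [-0.066,-0.056,0],
    [-0.066,-0.056,0],
    [-0.05,-0.03,0],
    [0,0,0],
  ],
  angular=[
    [0,0,0],
    [0,0,0],
    [0,0,0],
    [0,0,0],
    [0,0,0],
  ],
)

```text
clock: 1.77
position: [0.5228, -0.1351, 0.2741]
ee_rot: [-0.001, 0.731, -0.682, -0.0]
contact_force: [0.0, -0.3, -0.5]
width: -0.0
```

Run:
```python
from h import *
import cv2
s,R=st();print(np.round(R.as_matrix(),3),tocab(s["position"]),s["width"],s["contact_force"])
print(goal(cab(-166,-28,275)))
for n in("scene","top"): cv2.imwrite(f"pics/{n}1.png",manip.get_image(n))
a=cv2.imread("pics/scene1.png")[140:300,200:420];b=cv2.imread("pics/top1.png")[75:235,205:385]
cv2.imwrite("pics/c1.png",np.hstack([cv2.resize(a,None,fx=2,fy=2,interpolation=2),cv2.resize(b,None,fx=2,fy=2,interpolation=2)]))
```

```text
[[ 0.07  -0.998  0.001]
 [-0.998 -0.07   0.002]
 [-0.002 -0.001 -1.   ]] [-197.9  -57.8  274.1] -6.571487147777182e-06 [ 0.00473975 -0.26656591 -0.45939097]
[-0.0741 -0.0801 -0.0022]
```

View pics/c1.png

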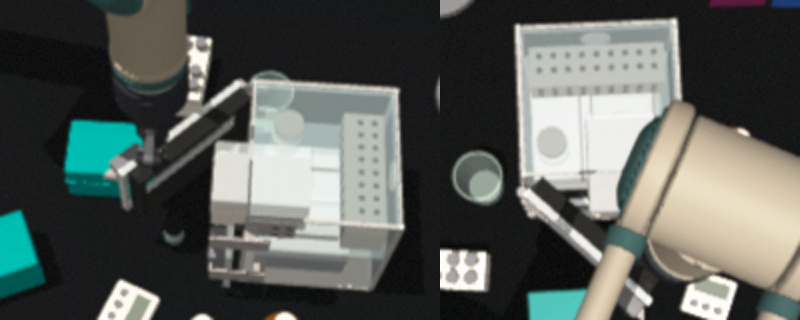

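send_rows(
  delta_pos=[
    [-0.037,-0.04,0],
    [-0.037,-0.04,0],
    [0,0,0],
    [0,0,0],
  ],
  angular=[
    [0,0,0],
    [0,0,0],
    [0,0,0],
    [0,0,0],
  ],
)

```text
clock: 2.2
position: [0.5507, -0.1085, 0.2743]
ee_rot: [0.001, 0.73, -0.684, 0.0]
contact_force: [-1.2, 0.5, 0.6]
width: -0.0001
```

Run:
```python
from h import *
import cv2
s,R=st();print(np.round(R.as_matrix(),3),tocab(s["position"]),s["width"],s["contact_force"])
print(goal(cab(-166,-28,185)))
for n in("scene",): cv2.imwrite(f"pics/{n}2.png",manip.get_image(n))
tip=s["position"]-[0,0,.019];print(proj("scene",tip),(proj("scene",tip)-[230,150])*4.4)
a=cv2.imread("pics/scene2.png")[150:285,230:410]
cv2.imwrite("pics/c2.png",cv2.resize(a,None,fx=4.4,fy=4.4,interpolation=2))
```

```text
[[ 0.065 -0.998 -0.001]
 [-0.998 -0.065 -0.002]
 [ 0.002  0.001 -1.   ]] [-168.3  -33.1  274.3] -0.00010132974023407681 [-1.18285064  0.50529156  0.58151634]
[-0.0132 -0.0059  0.2232]
[[291.39084052 214.98217313]] [[270.1196983  285.92156178]]
```

View pics/c2.png

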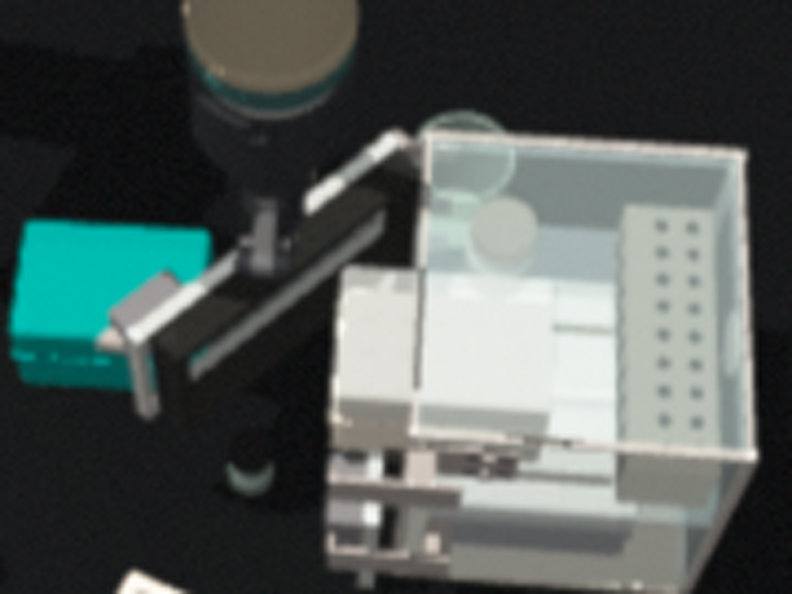

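send_rows(
  delta_pos=[
    [0,0,0.045],
    [0,0,0.045],
    [0,0,0.045],
  ],
  angular=[
    [0,0,0],
    [0,0,0],
    [0,0,0],
  ],
)

```text
clock: 2.5
position: [0.5503, -0.1093, 0.2205]
ee_rot: [0.001, 0.729, -0.684, 0.001]
contact_force: [0.0, 0.1, -0.5]
width: 0.0004
```

send_rows(
  delta_pos=[
    [-0.006,0,0.045],
    [-0.006,0,0.04],
    [0,0,0],
    [0,0,0],
  ],
  angular=[
    [0,0,0],
    [0,0,0],
    [0,0,0],
    [0,0,0],
  ],
)

```text
clock: 2.83
position: [0.5496, -0.104, 0.1863]
ee_rot: [0.001, 0.729, -0.684, -0.0]
contact_force: [0.1, -0.4, -0.2]
width: -0.0001
```

Run:
```python
from h import *
import cv2
s,R=st();print(np.round(R.as_matrix(),3),tocab(s["position"]),s["width"],s["contact_force"])
for n in("scene",): cv2.imwrite(f"pics/{n}3.png",manip.get_image(n))
a=cv2.imread("pics/scene3.png")[150:285,230:410]
cv2.imwrite("pics/c3.png",cv2.resize(a,None,fx=4.4,fy=4.4,interpolation=2))
```

```text
[[ 0.064 -0.998 -0.002]
 [-0.998 -0.064 -0.002]
 [ 0.002  0.002 -1.   ]] [-169.1  -28.5  186.3] -0.00013106591015802914 [ 0.13431926 -0.38062093 -0.15152946]
```

View pics/c3.png

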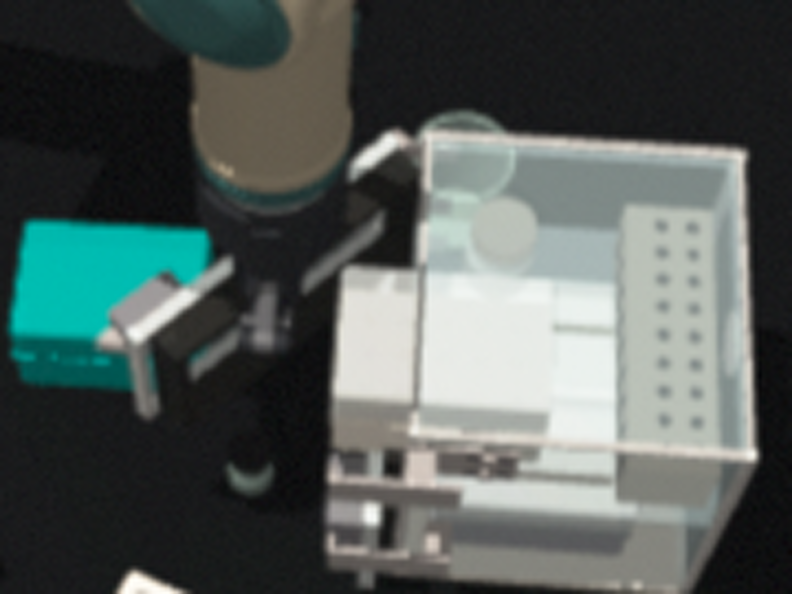

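send_rows(
  delta_pos=[
    [0,-0.01,0],
    [0,-0.012,0],
    [0,-0.012,0],
    [0,-0.012,0],
    [0,-0.012,0],
  ],
  angular=[
    [0,0,0],
    [0,0,0],
    [0,0,0],
    [0,0,0],
    [0,0,0],
  ],
)

```text
clock: 3.3
position: [0.5749, -0.1016, 0.1871]
ee_rot: [0.0, 0.73, -0.684, 0.001]
contact_force: [-0.4, -0.6, 0.2]
width: -0.0001
```

send_rows(
  delta_pos=[
    [0,-0.01,0],
    [0,-0.01,0],
    [0,-0.01,0],
    [0,-0.01,0],
    [0,-0.01,0],
  ],
  angular=[
    [0,0,0],
    [0,0,0],
    [0,0,0],
    [0,0,0],
    [0,0,0],
  ],
)

```text
clock: 3.72
position: [0.5943, -0.1002, 0.1866]
ee_rot: [0.0, 0.73, -0.684, 0.001]
contact_force: [-0.1, 0.6, -0.4]
width: -0.0001
```

Run:
```python
from h import *
s,R=st();print(np.round(R.as_matrix(),3),tocab(s["position"]),s["width"],s["contact_force"])
```

```text
[[ 0.065 -0.998  0.   ]
 [-0.998 -0.065 -0.002]
 [ 0.002 -0.    -1.   ]] [-124.3  -27.6  186.6] -8.94436150989944e-05 [-0.12292272  0.58872911 -0.44075682]
```

send_rows(
  delta_pos=[
    [0,-0.008,0],
    [0,-0.008,0],
    [0,-0.008,0],
    [0,-0.006,0],
    [0,-0.005,0],
  ],
  angular=[
    [0,0,0],
    [0,0,0],
    [0,0,0],
    [0,0,0],
    [0,0,0],
  ],
)

```text
clock: 4.13
position: [0.6082, -0.0993, 0.1867]
ee_rot: [0.0, 0.73, -0.684, 0.001]
contact_force: [0.1, -0.1, -0.6]
width: 0.0004
```

Run:
```python
from h import *
import cv2
s,R=st();print(np.round(R.as_matrix(),3),tocab(s["position"]),s["width"],s["contact_force"])
for n in("scene",): cv2.imwrite(f"pics/{n}4.png",manip.get_image(n))
a=cv2.imread("pics/scene4.png")[150:285,230:410]
cv2.imwrite("pics/c4.png",cv2.resize(a,None,fx=4.4,fy=4.4,interpolation=2))
```

```text
[[ 0.065 -0.998  0.   ]
 [-0.998 -0.065 -0.002]
 [ 0.002 -0.    -1.   ]] [-110.4  -27.7  186.7] 0.0003524325638152388 [ 0.13677311 -0.05079619 -0.55403629]
```

View pics/c4.png

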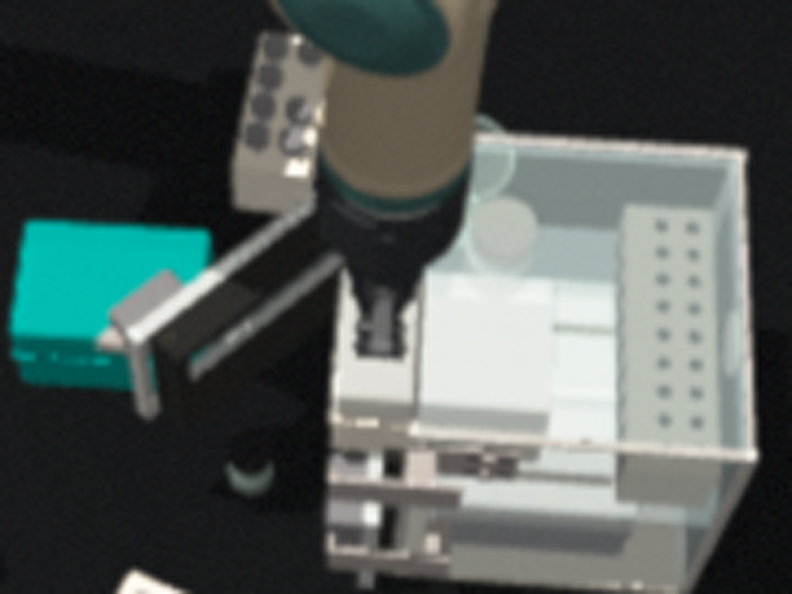

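Run:
```python
from h import *
import cv2
s,R=st()
f=lambda q:np.round((proj("scene",q)-[230,150])*4.4+1.7)
for dz in (0,.01,.019): print(dz,f(s["position"]-[0,0,dz]))
for x in(-134,-91):
  for y in(17.5,-67.5):
    for z in(197,122): print(x,y,z,f(cab(x,y,z)))
print(-C["scene"]["camera_from_world"][:3,:3].T@C["scene"]["camera_from_world"][:3,3])
b=cv2.imread("pics/scene2.png");a=cv2.imread("pics/scene4.png")
d=cv2.absdiff(a,b)[150:285,230:410];cv2.imwrite("pics/d.png",cv2.resize(d,None,fx=4.4,fy=4.4))
im=manip.get_image("top");cv2.imwrite("pics/top4.png",im)
cv2.imwrite("pics/t4.png",cv2.resize(im[75:240,205:385],None,fx=3.6,fy=3.6,interpolation=2))
```

```text
0 [[377. 344.]]
0.01 [[376. 352.]]
0.019 [[375. 359.]]
-134 17.5 197 [[340. 262.]]
-134 17.5 122 [[337. 323.]]
-134 -67.5 197 [[330. 397.]]
-134 -67.5 122 [[327. 452.]]
-91 17.5 197 [[415. 267.]]
-91 17.5 122 [[408. 328.]]
-91 -67.5 197 [[408. 403.]]
-91 -67.5 122 [[401. 458.]]
[ 0.62990242 -0.6115755   1.19897977]
```

View pics/t4.png

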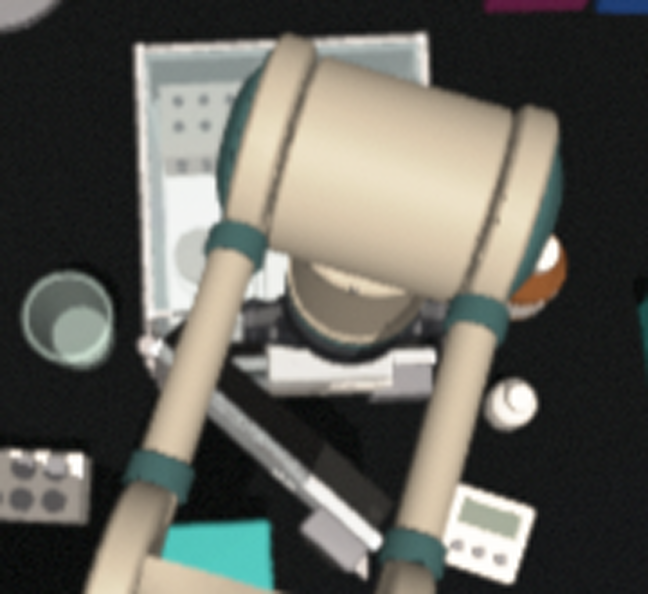

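View pics/d.png

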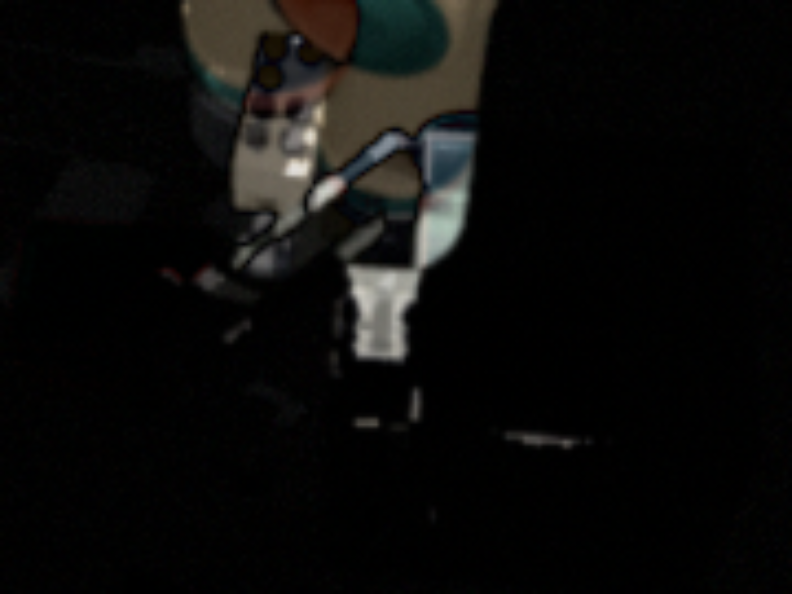

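Run:
```python
import cv2,numpy as np
o=[cv2.resize(cv2.imread(f"pics/scene{i}.png")[200:270,295:362],None,fx=5.9,fy=8,interpolation=2) for i in (2,4)]
cv2.imwrite("pics/z.png",np.hstack(o))
```

```text
(no output)
```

View pics/z.png

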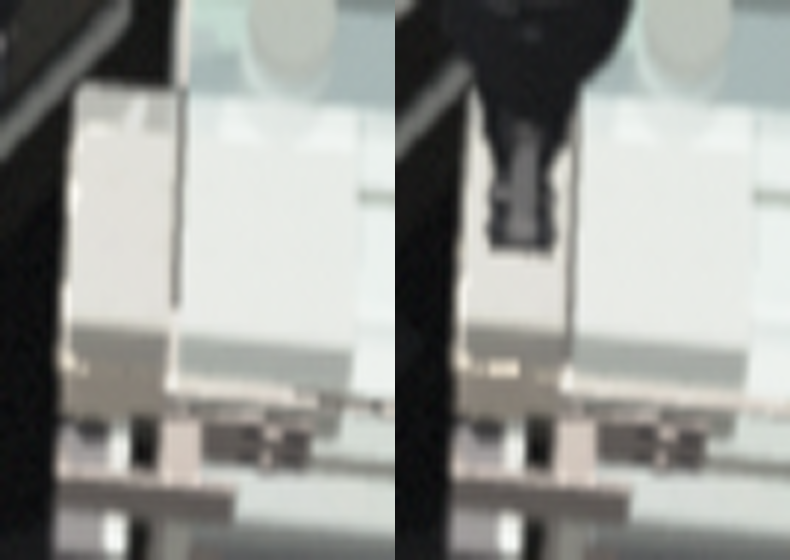

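The box didn't move. The enlarged crop shows the fingers inside the clear lid, about 8 mm above the tub rim (rim at about z=165 mm), and no contact force was felt. I'll retreat and lower the fingertips to about 151 mm. That is below the rim and still leaves the gripper body above the cabinet roof.

send_rows(
  delta_pos=[
    [0,0.02,0],
    [0,0.03,0],
    [0,0.035,0],
    [0,0.035,0],
    [0,0.02,0],
  ],
  angular=[
    [0,0,0],
    [0,0,0],
    [0,0,0],
    [0,0,0],
    [0,0,0],
  ],
)

```text
clock: 4.65
position: [0.5496, -0.1028, 0.1867]
ee_rot: [0.001, 0.73, -0.684, 0.0]
contact_force: [-0.5, 0.7, -0.8]
width: -0.0002
```

send_rows(
  delta_pos=[
    [0,0,0.02],
    [0,0,0.02],
    [0,0,0],
    [0,0,0],
  ],
  angular=[
    [0,0,0],
    [0,0,0],
    [0,0,0],
    [0,0,0],
  ],
)

```text
clock: 4.98
position: [0.552, -0.1028, 0.1696]
ee_rot: [0.001, 0.73, -0.684, -0.0]
contact_force: [-0.2, 0.2, -0.1]
width: 0.0002
```

Run:
```python
from h import *
s,R=st();print(np.round(R.as_matrix(),3),tocab(s["position"]),s["width"],s["contact_force"])
import cv2
cv2.imwrite("pics/scene5.png",manip.get_image("scene"))
o=[cv2.resize(cv2.imread(f"pics/scene{i}.png")[200:270,280:362],None,fx=4.8,fy=8,interpolation=2) for i in (2,5)]
cv2.imwrite("pics/z5.png",np.hstack(o))
```

```text
[[ 0.065 -0.998 -0.001]
 [-0.998 -0.065 -0.001]
 [ 0.001  0.001 -1.   ]] [-166.6  -27.5  169.6] 0.00020093714189167939 [-0.23274934  0.15079876 -0.10184547]
```

View pics/z5.png

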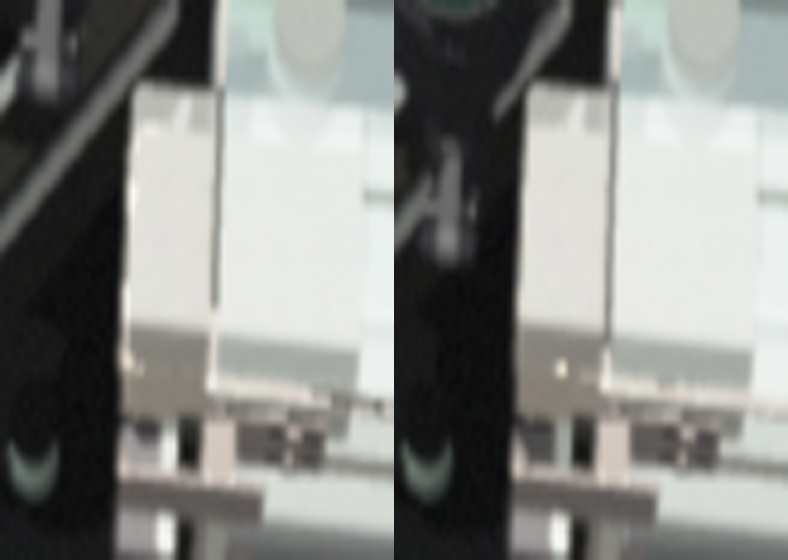

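send_rows(
  delta_pos=[
    [0,-0.012,0],
    [0,-0.012,0],
    [0,-0.01,0],
    [0,-0.01,0],
    [0,-0.01,0],
  ],
  angular=[
    [0,0,0],
    [0,0,0],
    [0,0,0],
    [0,0,0],
    [0,0,0],
  ],
)

```text
clock: 5.45
position: [0.5743, -0.1016, 0.1707]
ee_rot: [0.0, 0.73, -0.684, 0.001]
contact_force: [0.2, -0.0, -0.1]
width: 0.0003
```

send_rows(
  delta_pos=[
    [0,-0.008,0],
    [0,-0.008,0],
    [0,-0.008,0],
    [0,-0.008,0],
    [0,-0.008,0],
  ],
  angular=[
    [0,0,0],
    [0,0,0],
    [0,0,0],
    [0,0,0],
    [0,0,0],
  ],
)

```text
clock: 5.87
position: [0.5897, -0.1005, 0.1706]
ee_rot: [0.001, 0.73, -0.684, 0.001]
contact_force: [-1.3, -1.0, 0.6]
width: 0.0001
```

Run:
```python
from h import *
s,R=st();print(np.round(R.as_matrix(),3),tocab(s["position"]),s["width"],s["contact_force"])
import cv2
cv2.imwrite("pics/scene6.png",manip.get_image("scene"))
o=[cv2.resize(cv2.imread(f"pics/scene{i}.png")[200:270,280:362],None,fx=4.8,fy=8,interpolation=2) for i in (5,6)]
cv2.imwrite("pics/z6.png",np.hstack(o))
```

```text
[[ 0.065 -0.998  0.   ]
 [-0.998 -0.065 -0.002]
 [ 0.002 -0.    -1.   ]] [-128.9  -27.6  170.6] 0.00012556185063839742 [-1.34159092 -1.01807809  0.56844397]
```

View pics/z6.png

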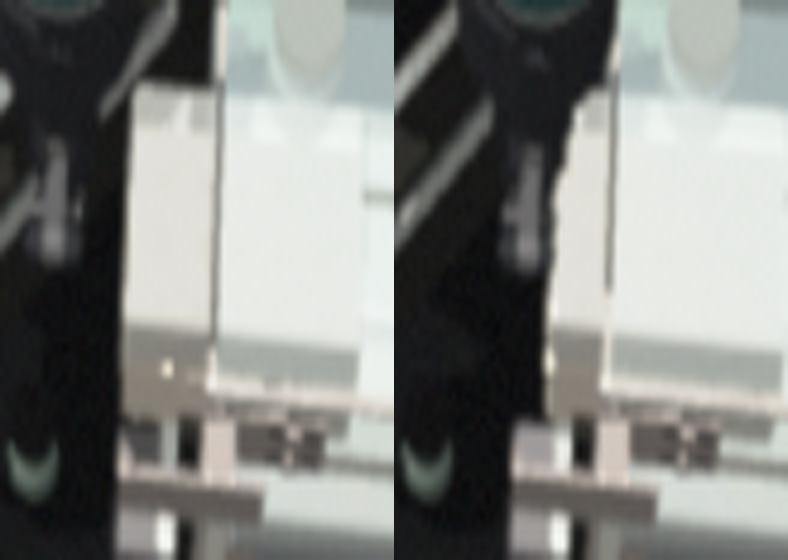

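The box now moves with the fingers: its front edge went from column 522 to 548, about 13 mm. I'll continue gently.

send_rows(
  delta_pos=[
    [0,-0.008,0],
    [0,-0.008,0],
    [0,-0.008,0],
    [0,-0.007,0],
    [0,-0.006,0],
  ],
  angular=[
    [0,0,0],
    [0,0,0],
    [0,0,0],
    [0,0,0],
    [0,0,0],
  ],
)

```text
clock: 6.33
position: [0.6046, -0.0996, 0.1706]
ee_rot: [0.0, 0.73, -0.684, 0.001]
contact_force: [-0.1, -0.1, -0.0]
width: 0.0
```

send_rows(
  delta_pos=[
    [0,-0.005,0],
    [0,-0.004,0],
    [0,-0.003,0],
    [0,-0.003,0],
  ],
  angular=[
    [0,0,0],
    [0,0,0],
    [0,0,0],
    [0,0,0],
  ],
)

```text
clock: 6.67
position: [0.6104, -0.0992, 0.1707]
ee_rot: [0.0, 0.73, -0.684, 0.001]
contact_force: [-0.5, 0.5, 0.3]
width: -0.0004
```

send_rows(
  delta_pos=[
    [0,-0.002,0],
    [0,-0.002,0],
    [0,-0.002,0],
  ],
  angular=[
    [0,0,0],
    [0,0,0],
    [0,0,0],
  ],
)

```text
clock: 6.92
position: [0.6127, -0.099, 0.1707]
ee_rot: [0.0, 0.73, -0.684, 0.001]
contact_force: [-1.2, 1.2, -0.1]
width: -0.0001
```

Run:
```python
from h import *
s,R=st();print(np.round(R.as_matrix(),3),tocab(s["position"]),s["width"],s["contact_force"])
import cv2
cv2.imwrite("pics/scene7.png",manip.get_image("scene"))
o=[cv2.resize(cv2.imread(f"pics/scene{i}.png")[190:270,300:390],None,fx=4.4,fy=6,interpolation=2) for i in (5,7)]
cv2.imwrite("pics/z7.png",np.hstack(o))
```

```text
[[ 0.065 -0.998  0.   ]
 [-0.998 -0.065 -0.002]
 [ 0.002 -0.    -1.   ]] [-105.8  -27.6  170.7] -6.348486202788332e-05 [-1.24290813  1.22235062 -0.1491708 ]
```

View pics/z7.png

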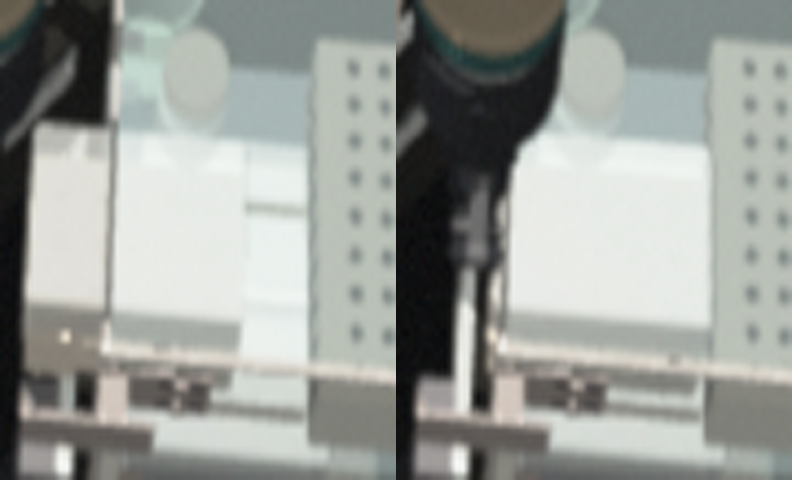

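send_rows(
  delta_pos=[
    [0,-0.002,0],
    [0,-0.002,0],
  ],
  angular=[
    [0,0,0],
    [0,0,0],
  ],
)

```text
clock: 7.13
position: [0.6143, -0.0989, 0.1707]
ee_rot: [0.0, 0.73, -0.684, 0.001]
contact_force: [-0.1, -0.5, -1.2]
width: -0.0001
```

send_rows(
  delta_pos=[
    [0,-0.002,0],
    [0,-0.002,0],
  ],
  angular=[
    [0,0,0],
    [0,0,0],
  ],
)

```text
clock: 7.3
position: [0.616, -0.0988, 0.1707]
ee_rot: [0.0, 0.73, -0.684, 0.001]
contact_force: [-0.2, -0.9, -0.2]
width: 0.0001
```

send_rows(
  delta_pos=[
    [0,-0.0015,0],
    [0,-0.0015,0],
  ],
  angular=[
    [0,0,0],
    [0,0,0],
  ],
)

```text
clock: 7.47
position: [0.6164, -0.0986, 0.1707]
ee_rot: [0.001, 0.73, -0.684, 0.0]
contact_force: [-4.3, 0.1, 1.9]
width: -0.0004
```

send_rows(
  delta_pos=[
    [0,-0.001,0],
    [0,0,0],
  ],
  angular=[
    [0,0,0],
    [0,0,0],
  ],
)

```text
clock: 7.63
position: [0.6164, -0.0985, 0.1706]
ee_rot: [0.001, 0.73, -0.684, -0.0]
contact_force: [-3.4, 0.0, 1.7]
width: 0.0001
```

Run:
```python
from h import *
s,R=st();print(tocab(s["position"]),s["contact_force"])
import cv2
cv2.imwrite("pics/scene8.png",manip.get_image("scene"))
cv2.imwrite("pics/z8.png",cv2.resize(cv2.imread(f"pics/scene8.png")[190:270,290:390],None,fx=7,fy=7,interpolation=2))
```

```text
[-102.1  -27.4  170.6] [-3.38991191  0.04847331  1.72698536]
```

View pics/z8.png

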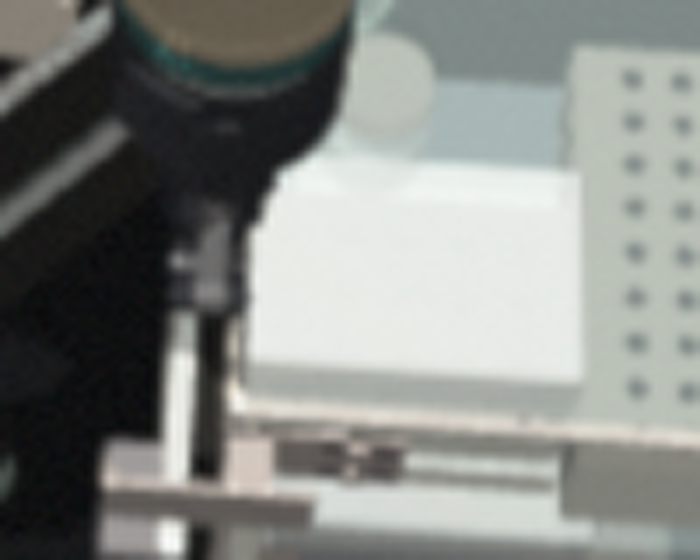

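The box is home: the finger front is at cabinet x = -91, the reaction is 3.4 N, and the box's back edge meets the cassette at column 580. I'll back off and lift.

send_rows(
  delta_pos=[
    [0,0.01,0],
    [0,0.03,0],
    [0,0.04,0],
    [0,0.04,0],
    [0,0.02,0],
  ],
  angular=[
    [0,0,0],
    [0,0,0],
    [0,0,0],
    [0,0,0],
    [0,0,0],
  ],
)

```text
clock: 8.1
position: [0.561, -0.1025, 0.1709]
ee_rot: [0.0, 0.73, -0.684, 0.001]
contact_force: [0.1, 0.4, 0.2]
width: -0.0002
```

send_rows(
  delta_pos=[
    [0,0,-0.04],
    [0,0,-0.07],
    [0,0,-0.07],
    [0,0,-0.07],
    [0,0,-0.04],
  ],
  angular=[
    [0,0,0],
    [0,0,0],
    [0,0,0],
    [0,0,0],
    [0,0,0],
  ],
)

```text
clock: 8.52
position: [0.5639, -0.1027, 0.2905]
ee_rot: [-0.001, 0.73, -0.684, 0.004]
contact_force: [0.5, -0.8, -0.2]
width: 0.0003
```

Run:
```python
from h import *
s,R=st();print(tocab(s["position"]),s["contact_force"])
import cv2
cv2.imwrite("pics/scene9.png",manip.get_image("scene"));cv2.imwrite("pics/top9.png",manip.get_image("top"))
cv2.imwrite("pics/z9.png",cv2.resize(cv2.imread(f"pics/scene9.png")[165:300,240:420],None,fx=4.4,fy=4.4,interpolation=2))
cv2.imwrite("pics/zt9.png",cv2.resize(cv2.imread(f"pics/top9.png")[75:240,205:385],None,fx=3.6,fy=3.6,interpolation=2))
for a in (.74,.78,.82):
  def dp(d,n,z): # along door d, n in front of mid plane
    return cab(-107-d*np.sin(a)-n*np.cos(a),93-d*np.cos(a)+n*np.sin(a),z)
  for l,q in(("free",dp(196-2,4,216)),("freeIn",dp(194,-4,216)),("pad",dp(174,30,188)),("caseend",dp(196,26,208))):
    print(a,l,np.round((proj("scene",q)[0]-[240,165])*4.4+1.7),np.round((proj("top",q)[0]-[205,75])*3.6+1.3))
```

```text
[-154.8  -28.2  290.5] [ 0.48267932 -0.79636048 -0.16415672]
0.74 free [ 94. 270.] [377. 535.]
0.74 freeIn [104. 279.] [385. 526.]
0.74 pad [ 94. 241.] [326. 547.]
0.74 caseend [ 66. 253.] [357. 563.]
0.78 free [ 85. 260.] [369. 544.]
0.78 freeIn [ 95. 270.] [377. 535.]
0.78 pad [ 88. 232.] [317. 554.]
0.78 caseend [ 59. 242.] [348. 571.]
0.82 free [ 77. 251.] [361. 553.]
0.82 freeIn [ 86. 261.] [369. 544.]
0.82 pad [ 82. 222.] [309. 560.]
0.82 caseend [ 52. 232.] [338. 579.]
```

View pics/z9.png

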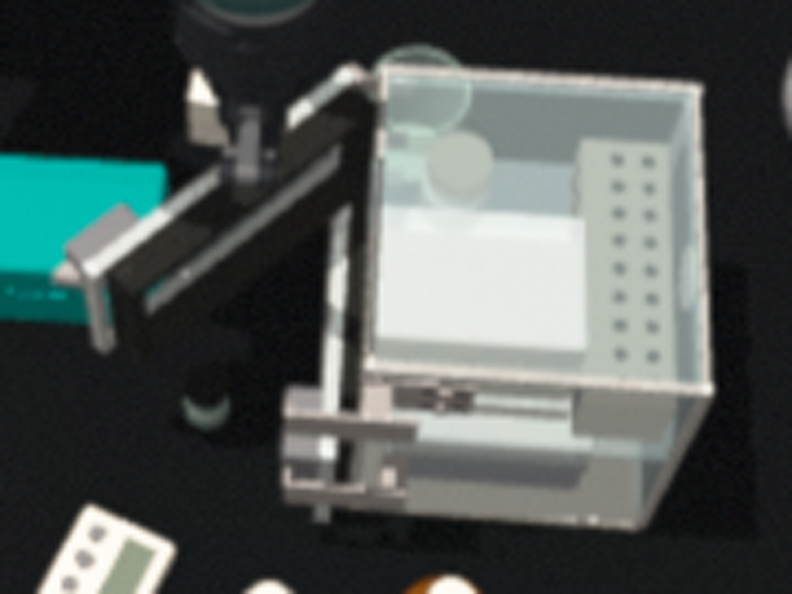

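View pics/zt9.png

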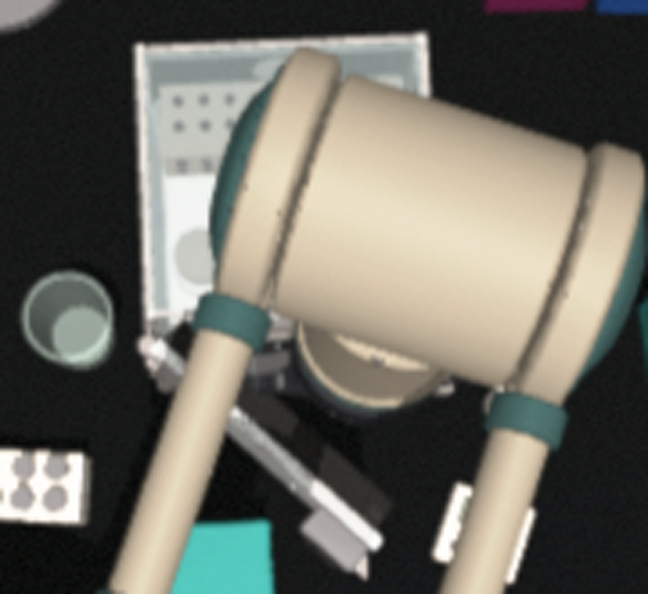

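```bash
cat >> h.py <<'E'
def door(a,d,n,z): return cab(-107-d*np.sin(a)-n*np.cos(a),93-d*np.cos(a)+n*np.sin(a),z)
def Rd(a): # tool orient: -y = push dir
    return Ro.from_euler("z",P[2]-a)*Ro.from_matrix([[0,-1,0],[-1,0,0],[0,0,-1]])
def plan(p,Rt,N):
    s,R=st()
    print("dpos",np.round(R.inv().apply(p-s["position"])/.4,4),"ang",np.round((R.inv()*Rt).as_rotvec()/.08,3),"cab",tocab(s["position"]),"q6",round(s["qpos"][5],2))
E
python3 - <<'E'
from h import *
plan(door(.75,172,70,290),Rd(.75),10)
E
```

```text
dpos [-0.1082  0.3032 -0.0019] ang [-0.142 -0.012  9.376] cab [-154.2  -28.4  290.7] q6 1.2
```

send_rows(
  delta_pos=[
    [-0.02,0.06,0],
    [-0.022,0.06,0],
    [-0.022,0.06,0],
    [-0.022,0.06,0],
    [-0.022,0.063,0],
  ],
  angular=[
    [0,0,0],
    [0,0,0],
    [0,0,0],
    [0,0,0],
    [0,0,0],
  ],
)

```text
clock: 9.03
position: [0.4369, -0.0666, 0.2851]
ee_rot: [0.0, 0.73, -0.684, 0.0]
contact_force: [-0.8, -0.5, 0.4]
width: 0.0005
```

send_rows(
  delta_pos=[
    [0,0,0],
    [0,0,0],
    [0,0,0],
    [0,0,0],
    [0,0,0],
  ],
  angular=[
    [-0.014,0,0.94],
    [-0.014,0,0.94],
    [-0.014,0,0.94],
    [-0.014,0,0.94],
    [-0.014,0,0.94],
  ],
)

```text
clock: 9.45
position: [0.4378, -0.0669, 0.2854]
ee_rot: [-0.002, -0.588, 0.809, 0.001]
contact_force: [0.7, -0.1, -0.1]
width: 0.0001
```

send_rows(
  delta_pos=[
    [0,0,0],
    [0,0,0],
    [0,0,0],
    [0,0,0],
    [0,0,0],
  ],
  angular=[
    [0,0,0.94],
    [0,0,0.94],
    [0,0,0.94],
    [0,0,0.94],
    [0,0,0.94],
  ],
)

```text
clock: 9.87
position: [0.4379, -0.0669, 0.2853]
ee_rot: [-0.003, -0.426, 0.905, 0.001]
contact_force: [-0.3, 0.5, -0.3]
width: -0.0001
```

Run:
```python
from h import *
plan(door(.75,172,70,197),Rd(.75),10)
import cv2
cv2.imwrite("pics/top10.png",manip.get_image("top"));cv2.imwrite("pics/scene10.png",manip.get_image("scene"))
cv2.imwrite("pics/zt10.png",cv2.resize(cv2.imread(f"pics/top10.png")[75:255,205:385],None,fx=3.3,fy=3.3,interpolation=2))
cv2.imwrite("pics/z10.png",cv2.resize(cv2.imread(f"pics/scene10.png")[165:300,220:400],None,fx=4.4,fy=4.4,interpolation=2))
```

```text
dpos [-0.0038 -0.0073  0.2208] ang [ 0.049 -0.048 -0.072] cab [-278.1   15.8  285.3] q6 1.95
```

View pics/zt10.png

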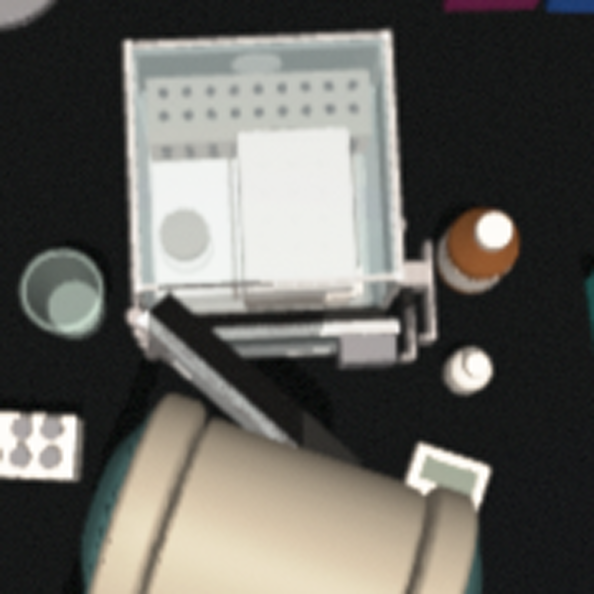

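View pics/z10.png

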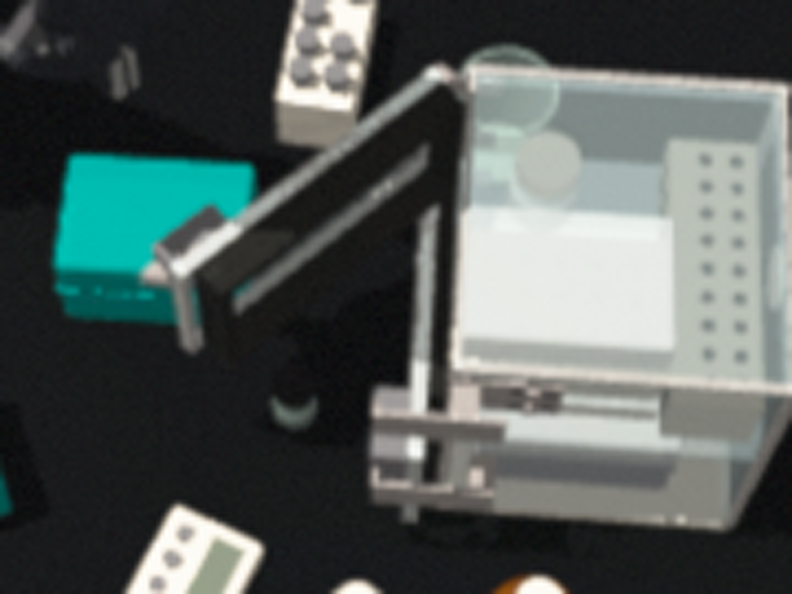

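Run:
```python
from h import *
s,R=st();print(proj("scene",s["position"]-[0,0,.019]),s["width"],R.as_matrix().round(3))
```

```text
[[247.05431716 191.65307044]] -3.784596294204718e-05 [[-0.634 -0.773 -0.006]
 [-0.773  0.634 -0.001]
 [ 0.004  0.004 -1.   ]]
```

View pics/scene10.png

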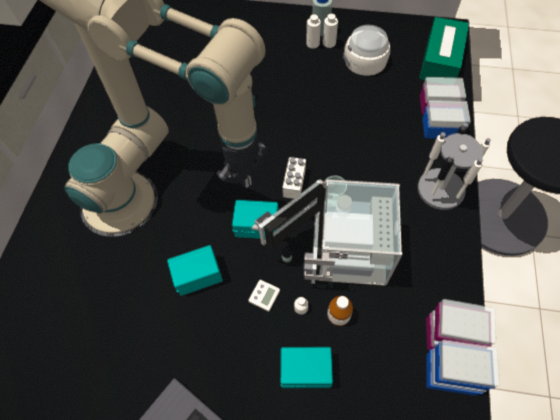

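Run:
```python
import cv2
cv2.imwrite("pics/g.png",cv2.resize(cv2.imread("pics/scene10.png")[110:230,190:350],None,fx=5,fy=5,interpolation=2))
```

```text
(no output)
```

View pics/g.png

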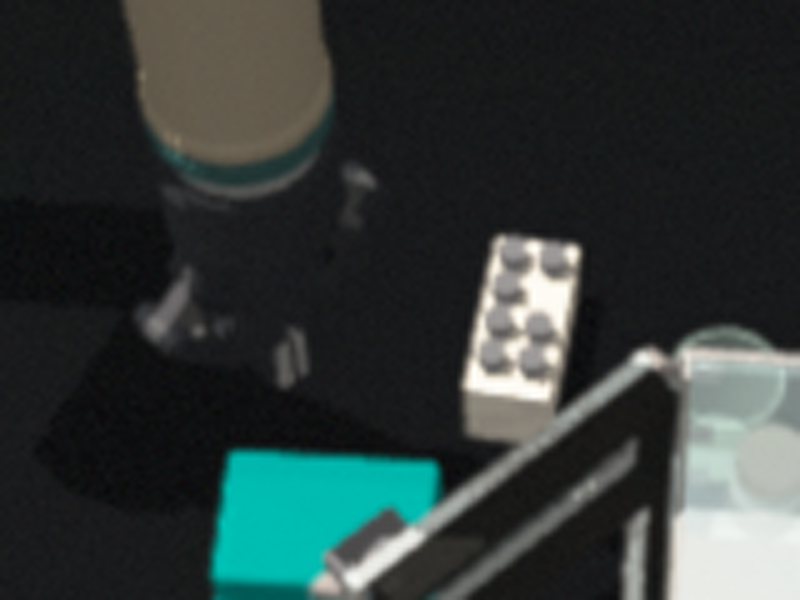

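The fingers are shut (the two slabs at about (290,360)) and stand just outside the latch case, clear of everything. Next I lower them to pad height.

send_rows(
  delta_pos=[
    [0,0,0.04],
    [0,0,0.06],
    [0,0,0.06],
    [0,0,0.05],
    [0,0,0.03],
  ],
  angular=[
    [0,0,0],
    [0,0,0],
    [0,0,0],
    [0,0,0],
    [0,0,0],
  ],
)

```text
clock: 10.38
position: [0.4359, -0.0665, 0.1877]
ee_rot: [-0.004, -0.429, 0.903, 0.002]
contact_force: [-0.4, -0.6, -0.1]
width: -0.0001
```

Run:
```python
from h import *
plan(door(.75,172,50,189),Rd(.75),10)
import cv2
cv2.imwrite("pics/scene11.png",manip.get_image("scene"))
cv2.imwrite("pics/z11.png",cv2.resize(cv2.imread(f"pics/scene11.png")[140:290,190:390],None,fx=4,fy=4,interpolation=2))
s,R=st();print((proj("scene",s["position"]-[0,0,.019])-[190,140])*4+1.5,s["contact_force"])
```

```text
dpos [-0.0054 -0.0609 -0.0037] ang [ 0.084 -0.064  0.003] cab [-280.1   16.3  187.7] q6 1.95
[[239.2083061  286.68901633]] [-0.70470082  0.14287257 -1.2892227 ]
```

View pics/z11.png

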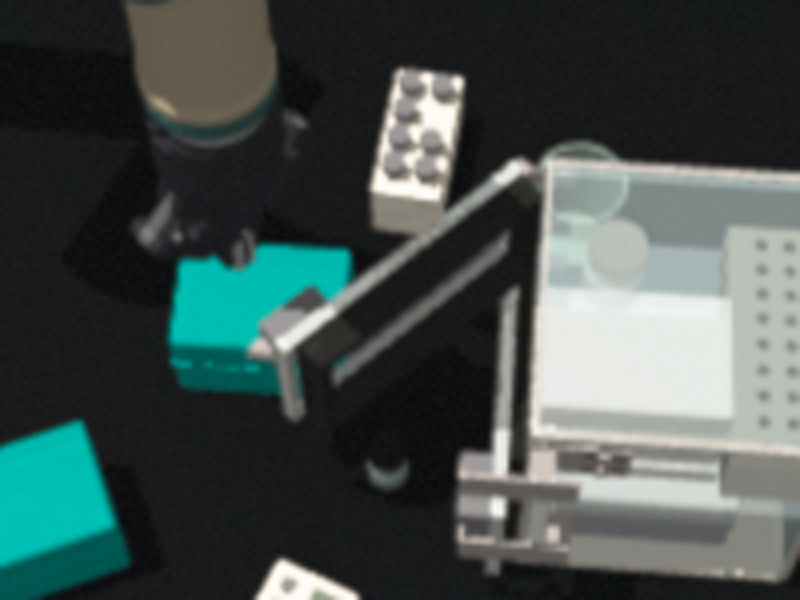

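The visible finger ends sit about 4 px above where I predicted, so the real tips are some 15–20 mm higher than the stated reach. That also explains why the first pass went over the lid. I'll go 15 mm lower, which is safe either way, then approach.

send_rows(
  delta_pos=[
    [0,0,0.02],
    [0,0,0.017],
    [-0.003,-0.02,0],
    [-0.003,-0.02,0],
    [0,-0.015,0],
  ],
  angular=[
    [0.04,-0.03,0],
    [0.04,-0.03,0],
    [0,0,0],
    [0,0,0],
    [0,0,0],
  ],
)

```text
clock: 10.85
position: [0.4578, -0.0801, 0.1767]
ee_rot: [0.002, -0.428, 0.904, -0.002]
contact_force: [-0.4, 0.2, -0.9]
width: -0.0004
```

Run:
```python
from h import *
plan(door(.75,172,41,173),Rd(.75),10)
import cv2
cv2.imwrite("pics/scene12.png",manip.get_image("scene"))
cv2.imwrite("pics/z12.png",cv2.resize(cv2.imread(f"pics/scene12.png")[170:260,220:340],None,fx=6.6,fy=6.6,interpolation=2))
s,R=st();print((proj("scene",s["position"]-[0,0,.019])-[220,170])*6.6+2.8,s["contact_force"])
```

```text
dpos [ 0.003  -0.0196  0.0093] ang [-0.073  0.023 -0.02 ] cab [-259.2    1.3  176.7] q6 1.93
[[252.62987939 327.4273969 ]] [ 1.71882755 -1.26421122  0.45867643]
```

View pics/z12.png

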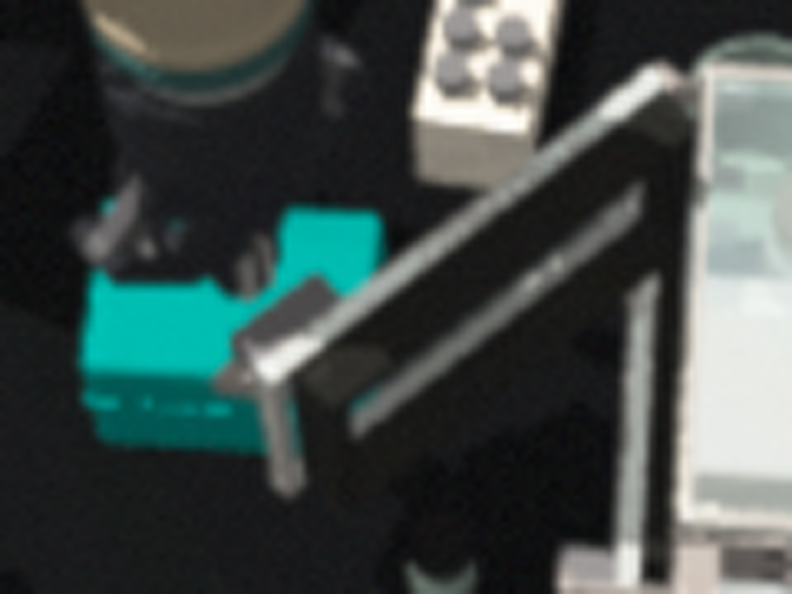

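send_rows(
  delta_pos=[
    [0.001,-0.006,0.004],
    [0.001,-0.005,0.004],
    [0,-0.005,0],
    [0,-0.004,0],
  ],
  angular=[
    [-0.03,0,0],
    [-0.03,0,0],
    [0,0,0],
    [0,0,0],
  ],
)

```text
clock: 11.23
position: [0.4614, -0.085, 0.1725]
ee_rot: [-0.0, -0.428, 0.904, 0.001]
contact_force: [0.0, 0.3, 0.1]
width: -0.0
```

Run:
```python
from h import *
plan(door(.75,172,41,173),Rd(.75),10)
import cv2
cv2.imwrite("pics/scene13.png",manip.get_image("scene"))
cv2.imwrite("pics/z13.png",cv2.resize(cv2.imread(f"pics/scene13.png")[170:260,220:340],None,fx=6.6,fy=6.6,interpolation=2))
s,R=st();print(s["contact_force"])
```

```text
dpos [-0.0008 -0.0049 -0.0012] ang [ 0.029  0.007 -0.025] cab [-255.9   -3.8  172.5] q6 1.93
[ 0.55669475 -0.52008098  0.05786119]
```

View pics/z13.png

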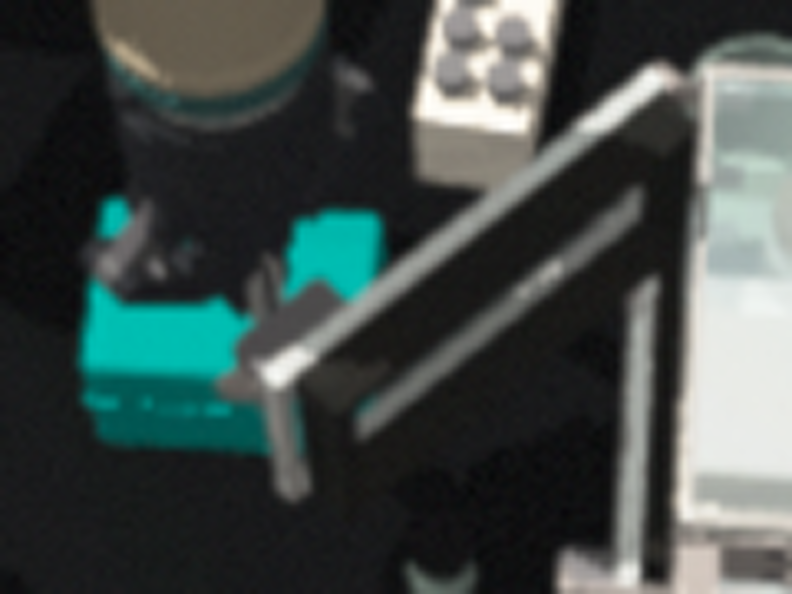

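The case corner has started to move ((232,345) to (238,350)), so the fingers are on the pad. I'll swing the door along its arc.

send_rows(
  delta_pos=[
    [0.002,-0.009,0],
    [0.0037,-0.017,0],
    [0.0037,-0.017,0],
    [0.0037,-0.017,0],
    [0.0037,-0.017,0],
  ],
  angular=[
    [0.03,0,-0.25],
    [0,0,-0.5],
    [0,0,-0.5],
    [0,0,-0.5],
    [0,0,-0.5],
  ],
)

```text
clock: 11.7
position: [0.4828, -0.1084, 0.1727]
ee_rot: [0.0, -0.509, 0.861, -0.0]
contact_force: [-0.2, -0.8, 0.4]
width: -0.0002
```

```bash
cat >> h.py <<'E'
def dstat():
    s,R=st();p=tocab(s["position"]);y=R.as_matrix()[:,1];a=P[2]-np.arctan2(-y[1],-y[0])
    r=np.array([p[0]+107,p[1]-93]);print("yaw a",round(a,3),"d",round(-(r[0]*np.sin(a)+r[1]*np.cos(a)),1),"n",round(-(r[0]*np.cos(a)-r[1]*np.sin(a)),1),"TCPangle(n41)",round(np.arctan2(-r[0],-r[1])-np.arctan2(41,172),4),"z",p[2],"F",s["contact_force"].round(1),"push",round(-s["contact_force"]@-y,1),s["clock"])
E
python3 - <<'E'
from h import *
dstat()
import cv2
cv2.imwrite("pics/scene14.png",manip.get_image("scene"))
cv2.imwrite("pics/z14.png",cv2.resize(cv2.imread(f"pics/scene14.png")[170:260,220:340],None,fx=6.6,fy=6.6,interpolation=2))
E
```

```text
yaw a 0.569 d 171.9 n 43.3 TCPangle(n41) 0.5817 z 172.7 F [-0.2 -0.8  0.4] push -0.2 11.7
```

View pics/z14.png

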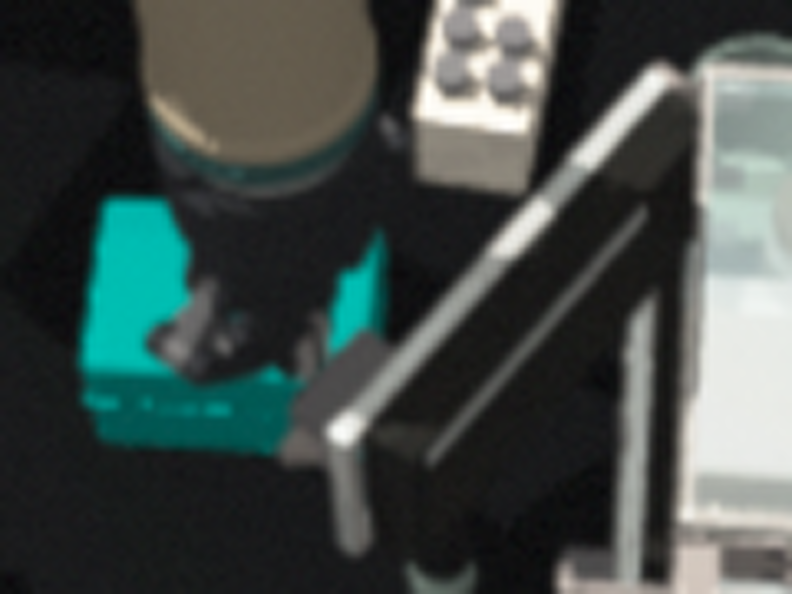

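send_rows(
  delta_pos=[
    [0.0037,-0.017,0],
    [0.0037,-0.017,0],
    [0.0037,-0.017,0],
    [0.0037,-0.017,0],
    [0.0037,-0.017,0],
  ],
  angular=[
    [0,0,-0.5],
    [0,0,-0.5],
    [0,0,-0.5],
    [0,0,-0.5],
    [0,0,-0.5],
  ],
)

```text
clock: 12.17
position: [0.5105, -0.129, 0.1727]
ee_rot: [0.0, -0.592, 0.806, -0.0]
contact_force: [-1.1, -1.0, 0.2]
width: 0.0001
```

Run:
```python
from h import *
dstat()
```

```text
yaw a 0.37 d 171.3 n 43.8 TCPangle(n41) 0.3863 z 172.7 F [-1.1 -1.   0.2] push 0.8 12.1667
```

send_rows(
  delta_pos=[
    [0.0037,-0.017,0],
    [0.003,-0.013,0],
    [0.003,-0.013,0],
    [0.003,-0.013,0],
    [0.003,-0.013,0],
  ],
  angular=[
    [0,0,-0.5],
    [0,0,-0.375],
    [0,0,-0.375],
    [0,0,-0.375],
    [0,0,-0.375],
  ],
)

```text
clock: 12.58
position: [0.5358, -0.1417, 0.1727]
ee_rot: [0.0, -0.654, 0.757, -0.0]
contact_force: [-0.3, 0.0, 0.5]
width: 0.0001
```

Run:
```python
from h import *
dstat()
import cv2
cv2.imwrite("pics/scene15.png",manip.get_image("scene"))
cv2.imwrite("pics/z15.png",cv2.resize(cv2.imread(f"pics/scene15.png")[165:275,250:400],None,fx=5.3,fy=5.3,interpolation=2))
```

```text
yaw a 0.211 d 171.1 n 43.6 TCPangle(n41) 0.2261 z 172.7 F [-0.3  0.   0.5] push 0.3 12.5833
```

View pics/z15.png

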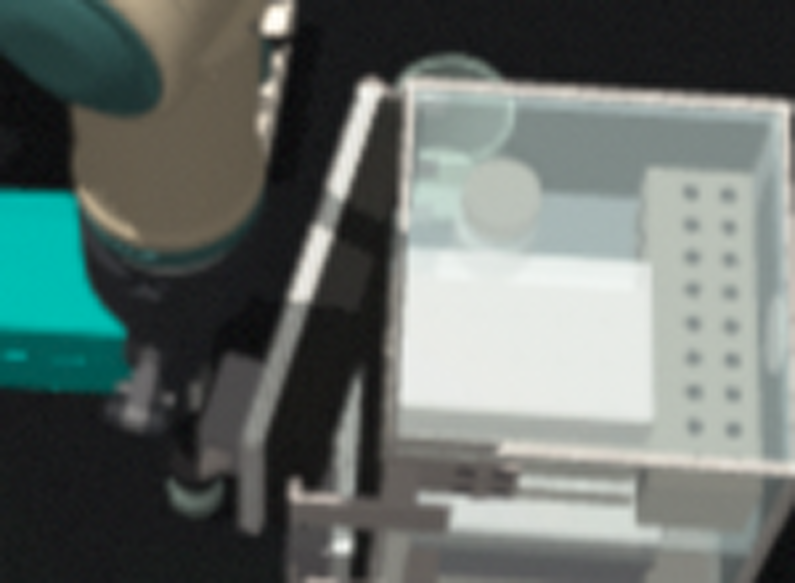

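send_rows(
  delta_pos=[
    [0.0018,-0.0086,0],
    [0.0018,-0.0086,0],
    [0.0018,-0.0086,0],
    [0.0018,-0.0086,0],
  ],
  angular=[
    [0,0,-0.25],
    [0,0,-0.25],
    [0,0,-0.25],
    [0,0,-0.25],
  ],
)

```text
clock: 12.97
position: [0.5493, -0.1461, 0.1728]
ee_rot: [0.0, -0.684, 0.73, -0.0]
contact_force: [0.6, -0.4, -0.3]
width: 0.0003
```

Run:
```python
from h import *
dstat()
```

```text
yaw a 0.13 d 170.6 n 43.4 TCPangle(n41) 0.1454 z 172.8 F [ 0.6 -0.4 -0.3] push -0.6 12.9667
```

send_rows(
  delta_pos=[
    [0.001,-0.005,0],
    [0.001,-0.005,0],
    [0.001,-0.005,0],
  ],
  angular=[
    [0,0,-0.14],
    [0,0,-0.14],
    [0,0,-0.14],
  ],
)

```text
clock: 13.22
position: [0.5552, -0.1477, 0.1727]
ee_rot: [0.0, -0.696, 0.718, -0.0]
contact_force: [-0.0, -0.1, 0.3]
width: -0.0001
```

Run:
```python
from h import *
dstat()
import cv2
cv2.imwrite("pics/scene16.png",manip.get_image("scene"))
cv2.imwrite("pics/z16.png",cv2.resize(cv2.imread(f"pics/scene16.png")[165:275,250:400],None,fx=5.3,fy=5.3,interpolation=2))
for a in (.05,.1,.15,.2,.25): print(a,((proj("scene",door(a,196,4,216))-[250,165])*5.3+2)[0].round())
```

```text
yaw a 0.097 d 170.4 n 43.1 TCPangle(n41) 0.1108 z 172.7 F [-0.  -0.1  0.3] push 0.0 13.2167
0.05 [317. 455.]
0.1 [295. 451.]
0.15 [273. 446.]
0.2 [252. 441.]
0.25 [231. 435.]
```

View pics/z16.png

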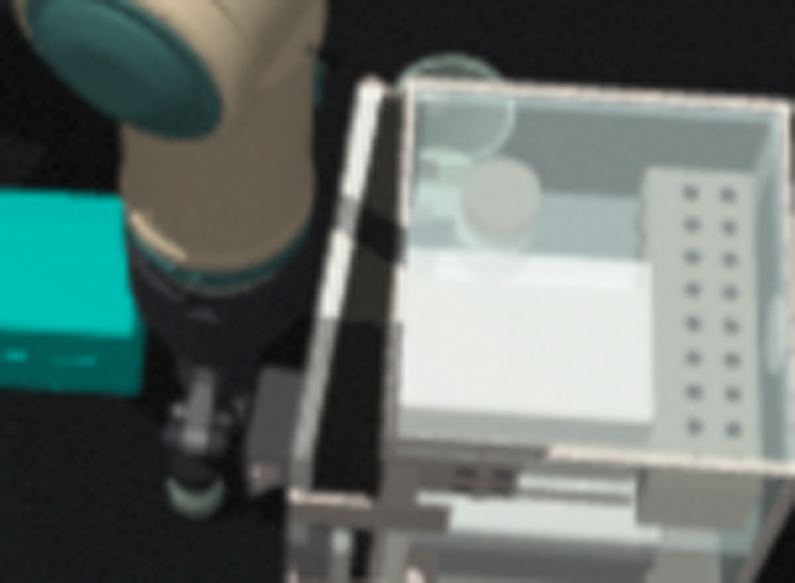

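send_rows(
  delta_pos=[
    [0.0006,-0.0025,0],
    [0.0006,-0.0025,0],
    [0.0006,-0.0025,0],
  ],
  angular=[
    [0,0,-0.075],
    [0,0,-0.075],
    [0,0,-0.075],
  ],
)

```text
clock: 13.52
position: [0.558, -0.1483, 0.1727]
ee_rot: [0.0, -0.702, 0.712, -0.0]
contact_force: [0.1, 0.7, -0.5]
width: 0.0003
```

send_rows(
  delta_pos=[
    [0.0006,-0.0025,0],
    [0.0006,-0.0025,0],
    [0.0006,-0.0025,0],
  ],
  angular=[
    [0,0,-0.075],
    [0,0,-0.075],
    [0,0,-0.075],
  ],
)

```text
clock: 13.77
position: [0.5611, -0.1491, 0.1727]
ee_rot: [-0.0, 0.708, -0.706, 0.0]
contact_force: [0.8, 0.4, -0.4]
width: -0.0001
```

Run:
```python
from h import *
dstat()
```

```text
yaw a 0.062 d 170.3 n 43.2 TCPangle(n41) 0.076 z 172.7 F [ 0.8  0.4 -0.4] push -0.8 13.7667
```

send_rows(
  delta_pos=[
    [0.0006,-0.0025,0],
    [0.0006,-0.0025,0],
  ],
  angular=[
    [0,0,-0.075],
    [0,0,-0.075],
  ],
)

```text
clock: 13.93
position: [0.5631, -0.1496, 0.1727]
ee_rot: [-0.0, 0.713, -0.702, 0.0]
contact_force: [0.1, 0.0, -0.5]
width: 0.0002
```

send_rows(
  delta_pos=[
    [0.0005,-0.002,0],
    [0.0005,-0.002,0],
  ],
  angular=[
    [0,0,-0.06],
    [0,0,-0.06],
  ],
)

```text
clock: 14.1
position: [0.5647, -0.15, 0.1727]
ee_rot: [-0.0, 0.716, -0.698, 0.0]
contact_force: [-0.1, -0.4, 0.1]
width: -0.0
```

send_rows(
  delta_pos=[
    [0.0005,-0.002,0],
    [0.0005,-0.002,0],
  ],
  angular=[
    [0,0,-0.06],
    [0,0,-0.06],
  ],
)

```text
clock: 14.27
position: [0.5658, -0.1503, 0.1727]
ee_rot: [-0.0, 0.719, -0.695, -0.0]
contact_force: [-2.2, 0.1, 0.8]
width: 0.0002
```

Run:
```python
from h import *
dstat()
```

```text
yaw a 0.031 d 170.1 n 43.8 TCPangle(n41) 0.0487 z 172.7 F [-2.2  0.1  0.8] push 2.2 14.2667
```

send_rows(
  delta_pos=[
    [0.0003,-0.0016,0],
    [0.0003,-0.0016,0],
  ],
  angular=[
    [0,0,-0.03],
    [0,0,-0.03],
  ],
)

```text
clock: 14.43
position: [0.5667, -0.1505, 0.1726]
ee_rot: [0.0, 0.721, -0.693, -0.0]
contact_force: [-3.8, 1.2, 2.3]
width: -0.0
```

send_rows(
  delta_pos=[
    [0.0003,-0.0016,0],
    [0.0003,-0.0016,0],
  ],
  angular=[
    [0,0,-0.03],
    [0,0,-0.03],
  ],
)

```text
clock: 14.6
position: [0.5675, -0.1506, 0.1726]
ee_rot: [0.0, 0.722, -0.691, -0.001]
contact_force: [-5.4, 0.1, 2.2]
width: 0.0004
```

Run:
```python
from h import *
dstat()
```

```text
yaw a 0.021 d 170.2 n 43.7 TCPangle(n41) 0.0386 z 172.6 F [-5.4  0.1  2.2] push 5.4 14.6
```

send_rows(
  delta_pos=[
    [0.0003,-0.0014,0],
    [0.0003,-0.0014,0],
  ],
  angular=[
    [0,0,-0.03],
    [0,0,-0.03],
  ],
)

```text
clock: 14.77
position: [0.5686, -0.1508, 0.1726]
ee_rot: [0.0, 0.724, -0.69, -0.001]
contact_force: [-6.9, -0.1, 2.4]
width: 0.0002
```

send_rows(
  delta_pos=[
    [0.0003,-0.0014,0],
    [0.0003,-0.0014,0],
  ],
  angular=[
    [0,0,-0.03],
    [0,0,-0.03],
  ],
)

```text
clock: 14.93
position: [0.5695, -0.151, 0.1726]
ee_rot: [0.001, 0.726, -0.688, -0.001]
contact_force: [-6.2, -0.7, 2.6]
width: -0.0
```

send_rows(
  delta_pos=[
    [0.0003,-0.0012,0],
    [0.0003,-0.0012,0],
  ],
  angular=[
    [0,0,-0.03],
    [0,0,-0.03],
  ],
)

```text
clock: 15.1
position: [0.5703, -0.1512, 0.1726]
ee_rot: [0.001, 0.727, -0.686, -0.001]
contact_force: [-6.5, 0.1, 3.0]
width: 0.0001
```

Run:
```python
from h import *
dstat()
```

```text
yaw a 0.007 d 170.2 n 43.4 TCPangle(n41) 0.0227 z 172.6 F [-6.5  0.1  3. ] push 6.5 15.1
```

send_rows(
  delta_pos=[
    [0.0003,-0.0012,0],
    [0.0003,-0.0012,0],
  ],
  angular=[
    [0,0,-0.03],
    [0,0,-0.03],
  ],
)

```text
clock: 15.27
position: [0.571, -0.1513, 0.1726]
ee_rot: [0.001, 0.729, -0.684, -0.001]
contact_force: [-6.1, 0.4, 3.6]
width: -0.0001
```

send_rows(
  delta_pos=[
    [0.0003,-0.0012,0],
    [0.0003,-0.0012,0],
  ],
  angular=[
    [0,0,-0.03],
    [0,0,-0.03],
  ],
)

```text
clock: 15.43
position: [0.5725, -0.1515, 0.1726]
ee_rot: [0.0, 0.731, -0.683, -0.001]
contact_force: [-3.7, 0.1, 0.6]
width: -0.0001
```

The push dropped from 6.1 to 3.7 N with a 1.5 mm jump, so it looks like the snap. I'll press a touch more to see whether the buffer is there.

send_rows(
  delta_pos=[
    [0,-0.0008,0],
    [0,0,0],
  ],
  angular=[
    [0,0,0],
    [0,0,0],
  ],
)

```text
clock: 15.6
position: [0.5732, -0.1516, 0.1726]
ee_rot: [0.0, 0.731, -0.683, -0.001]
contact_force: [-5.4, -1.3, 1.6]
width: -0.0001
```

send_rows(
  delta_pos=[
    [0,-0.0008,0],
    [0,0,0],
  ],
  angular=[
    [0,0,0],
    [0,0,0],
  ],
)

```text
clock: 15.77
position: [0.5732, -0.1516, 0.1726]
ee_rot: [0.001, 0.731, -0.683, -0.001]
contact_force: [-7.0, -0.9, 2.6]
width: 0.0001
```

Run:
```python
from h import *
dstat()
```

```text
yaw a -0.003 d 170.5 n 42.0 TCPangle(n41) 0.0052 z 172.6 F [-7.  -0.9  2.6] push 7.0 15.7667
```

Position has stalled at 0.5732 while the force rises, so that is the buffer. I'll back off slowly and check that the door stays shut.

send_rows(
  delta_pos=[
    [0,0.002,0],
    [0,0.003,0],
    [0,0.005,0],
    [0,0.008,0],
    [0,0.012,0],
  ],
  angular=[
    [0,0,0],
    [0,0,0],
    [0,0,0],
    [0,0,0],
    [0,0,0],
  ],
)

```text
clock: 16.18
position: [0.5637, -0.1526, 0.1729]
ee_rot: [-0.001, 0.731, -0.683, 0.001]
contact_force: [-0.6, 0.5, -0.1]
width: 0.0001
```

send_rows(
  delta_pos=[
    [0,0.03,0],
    [0,0.04,0],
    [0,0.04,0],
    [0,0.03,-0.03],
    [0,0,-0.06],
  ],
  angular=[
    [0,0,0],
    [0,0,0],
    [0,0,0],
    [0,0,0],
    [0,0,0],
  ],
)

```text
clock: 16.6
position: [0.5013, -0.155, 0.2063]
ee_rot: [0.001, 0.73, -0.683, -0.004]
contact_force: [-0.3, 0.8, 0.2]
width: -0.0001
```

send_rows(
  delta_pos=[
    [0,0.06,-0.06],
    [0,0.07,-0.06],
    [0,0.07,-0.05],
    [0,0.07,0],
    [0,0.03,0],
  ],
  angular=[
    [0,0,0],
    [0,0,0],
    [0,0,0],
    [0,0,0],
    [0,0,0],
  ],
)

```text
clock: 17.02
position: [0.3838, -0.1642, 0.278]
ee_rot: [-0.0, 0.73, -0.683, 0.002]
contact_force: [0.0, -0.2, -0.0]
width: -0.0001
```

Run:
```python
from h import *
dstat()
import cv2
cv2.imwrite("pics/scene17.png",manip.get_image("scene"));cv2.imwrite("pics/top17.png",manip.get_image("top"))
a=cv2.resize(cv2.imread(f"pics/scene17.png")[150:320,230:400],(400,400),interpolation=2)
b=cv2.resize(cv2.imread(f"pics/top17.png")[75:240,205:370],(400,400),interpolation=2)
cv2.imwrite("pics/z17.png",np.hstack([a,b]));cv2.imwrite("pics/z17b.png",cv2.resize(cv2.imread(f"pics/scene17.png")[165:275,250:400],None,fx=5.3,fy=5.3,interpolation=2))
for q in (-.03,0,.05): print(q,((proj("scene",door(q,196,4,216))-[250,165])*5.3+2)[0].round())
```

```text
yaw a -0.002 d 170.3 n 231.7 TCPangle(n41) 0.7012 z 278.0 F [ 0.  -0.2 -0. ] push 0.0 17.0167
-0.03 [352. 458.]
0 [339. 457.]
0.05 [317. 455.]
```

View pics/z17.png

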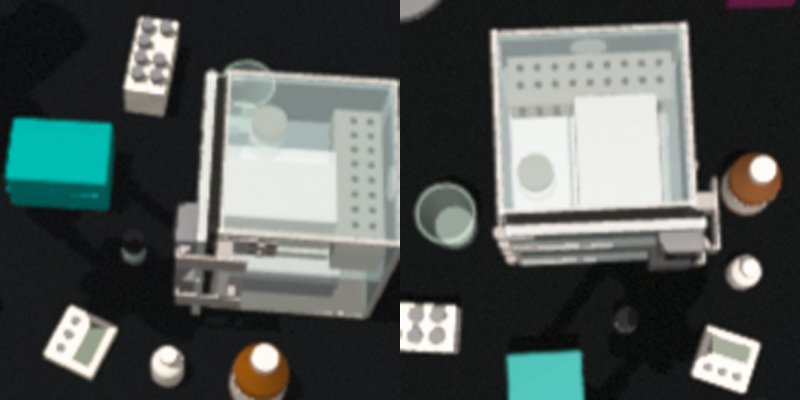

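View pics/z17b.png

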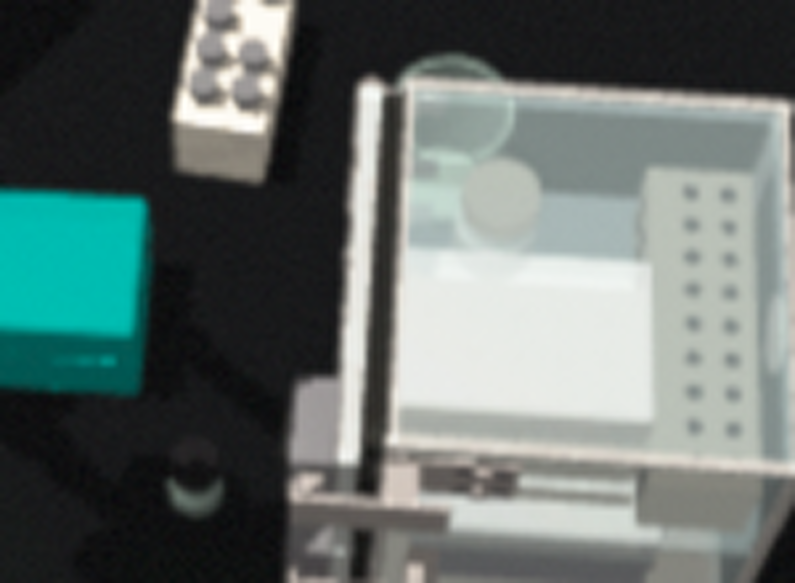

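send_rows(
  delta_pos=[
    [0,0,0],
    [0,0,0],
    [0,0,0],
    [0,0,0],
    [0,0,0],
  ],
  angular=[
    [0,0,0],
    [0,0,0],
    [0,0,0],
    [0,0,0],
    [0,0,0],
  ],
)

```text
clock: 17.53
position: [0.3876, -0.1643, 0.276]
ee_rot: [-0.0, 0.731, -0.683, -0.0]
contact_force: [-0.7, 0.5, -0.1]
width: 0.0001
```

Run:
```python
from h import *
import cv2
im=manip.get_image("scene");a=cv2.imread("pics/scene17.png");o=cv2.imread("pics/scene0.png")
print("change since last",(cv2.absdiff(im,a)[160:320,230:420].max(2)>50).sum())
# bystander patches vs start
for n,(x,y) in dict(timer=(264,295),dropper=(301,306),amber=(340,309),vial=(287,256),rack=(295,177),jar=(344,203),beaker=(336,185)).items():
    t=o[y-10:y+10,x-10:x+10];r=cv2.matchTemplate(im[y-16:y+16,x-16:x+16],t,cv2.TM_CCOEFF_NORMED);print(n,cv2.minMaxLoc(r)[1],cv2.minMaxLoc(r)[3])
print(manip.sign_off())
```

```text
change since last 11
timer 0.8765034079551697 (6, 6)
dropper 0.9998506307601929 (6, 6)
amber 0.9997609257698059 (6, 6)
vial 0.9310556650161743 (6, 6)
rack 0.9998380541801453 (6, 6)
jar 0.9984437227249146 (6, 6)
beaker 0.9978427886962891 (6, 6)
the job is handed in; nothing more can be done
None
```

The tip box is home against the cassette and the upper door is shut and latched. I handed the job in at about 17.6 s.

- **Box:** the push ended with the fingers at cabinet x = -91 mm, where the box's front should be when home, with a reaction of about 3.4 N. The last pictures show its back edge against the cassette.
- **Door:** I pushed the latch pad along the door's arc. The highest force I read was about 7 N. It dropped from 6.1 to 3.7 N with a 1.5 mm jump as the tongue snapped, then rose again against the buffer. After I backed away, the door measured about 0 rad and had not moved half a second later. Unlatched, it would have sprung open to 0.05 rad or more.
- **Everything else:** image patches of all seven bystanders matched the start picture with no shift. The timer and vial matched less well (0.88 and 0.93); I put that down to changed shadows.
- **What disagreed:** the first pass at the box met nothing. In the pictures the finger ends sat roughly 15–20 mm higher than the stated tip reach, so the fingers probably passed over the lid. A second pass about 16 mm lower moved the box.

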